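# Clear the trimming board in the flower craft room

### The arm

A 6-joint arm with a two-finger parallel gripper is mounted at the origin on the work surface. World frame = base frame: x ahead of the robot, y to its left, z up, the work surface at z = 0. Lengths are in mm, angles in degrees, forces in N, time in s.
With the tool pointing down it reaches from about 350 to 850 mm from the base axis. Payload 8.1 kg.
Tool frame: the origin (TCP) lies at the very end of the fingers, on their centre line; the grasp point (between the pads) lies 19 mm behind it; z points along the fingers, y is the direction in which the jaws open and shut (so a half turn about z gives the same grasp; the last joint's range is limited). The gripper opens to 85 mm and grips with 20 to 120 N. Pads are 22 mm wide; open, the fingers measure 114 mm over their backs; the gripper's body (76 mm by 85 mm) begins 54 mm behind the grasp point. The pads swing forward as they close: fully open they stand 13 mm farther back than shut.
Start: joints at [70.336, 7.471, 85.268, -0, 87.261, -4.893], TCP at [152.95, 580.182, 231.292] pointing down, gripper open.
Joint ranges: [-169.43, 169.43], [-51.17, 129.36], [1.28, 143.12], [-76.62, 256.62], [0, 156.53], [-152.29, 152.29]. Speed limits (degrees/s): [136.94, 136.94, 159.86, 180, 180, 180].

### API

Orientations are given as [roll, pitch, yaw] about the fixed x, y, z axes, in that order (R = Rz(yaw) Ry(pitch) Rx(roll)).
In Python, from bench import sensors, viewer, job gives the robot as it stands.
- The arm moves only by the shell command python3 -m pendant 'ROWS' [FORCE]. ROWS is JSON, one flat list of numbers, 5 for each row, row after row: the shift along the world's x, y, z in mm, then the turn about the world's z in rad, then the finger opening in mm, from 0 to 85.4. In form: [x, y, z, twist, hand, x, y, z, twist, hand, ...]. A call has 1 to 12 rows; each row shifts and turns the pose as measured when the row begins; what a row does not reach is not made up. A row lasts 1/12 s, in which the tool goes at most 41.7 mm and 7.16 degrees, less where a joint would pass 70% of its speed; a pose out of reach is approached as far as the arm can. A call with a gripper value outside its range is refused whole. The fingers move at their own pace and stop on an object; FORCE is the grip in N (left out, the last holds). Time passes only in rows, so rows that do not move let the fingers close. It gives the time, the measured TCP pose, the force and the opening at its end, in the units of the state.
- sensors.sense(): the state, without advancing time (a new reading comes with each control period).
- viewer.snapshot(name): name is "side" or "top"; returns a dict with "frame" (384x512x3 uint8, blue, green, red), "z_map" (384x512 float32, mm along the optical axis (not along the pixel's ray), 0 where there is no reading), "fx", "fy", "cx", "cy" (pixels), "k1" (the pictures are not rectified: a ray, as slopes to the right and down, at radius r is drawn at 1 + k1 r^2 times it, then the intrinsics apply), "view" (4x4, takes a point from world to camera coordinates). Camera axes: x right, y down, z forward; pixel columns grow to the right and rows downward; lengths in mm; the calibration is good to about 2 mm. A picture is of the moment at which its call begins.
- job.hand_in(): hands the job in, once; it reports no verdict.
The state is a dict: "time": time; "joint_pos": joint angles; "qd": joint speeds; "joint_efforts": joint torques, N m; "tool_pos": TCP position; "tcp_rot": TCP orientation; "ft_force": force on the tool from outside, world axes, zero at the start; "wrist_torque": the same for the moment, N m; "finger_gap": finger opening in mm.
Only numpy, scipy, OpenCV 4.12 (cv2) and the standard library are available. Lean on these libraries where they do the work, as an engineer would, in place of code of your own. Each camera call takes 0.05 s, during which the arm holds its last target.

### The job

Clear the trimming board: drop all the round wooden discs on and beside it flat, one on another, into the clear storage tube and put the orange cap on the tube, fully home. Take the scraper block and wipe every loose wood chip off the board into its trough - use only the block on the chips, never the gripper's fingers - then lay the block back down on its black mat. Leave the glue bottle, the flower box and the scissors as they are.

Things in the scene. Friction and masses are not known exactly. Their poses are not given: they have to be found in the camera images.
- board_top (a point): Trimming board, fixed, with a trough. This point lies on its green-grey work sheet (the working surface, 40 mm above the table); the sheet spans x -110..110 and y -122..100 mm in this frame, z up. Wooden lips 10 mm wide stand 10 mm above the sheet along both x sides and 8 mm wide along the -y end; the +y edge is open and drops straight into the trough
- trough (a point): Centre of the trough's inner floor (6 mm above the table), same axes as board_top, 136 mm along +y from it and 34 mm below the sheet. Inside, the trough is 220 mm along x and 72 mm along y (y -36..36 from here); its outer wall (8 mm thick) and end walls (10 mm) rise 15 mm above the sheet
- tube_mouth (a point): Clear upright storage tube with an orange rim on a round dark foot (104 mm across, 10 mm thick), fixed. This point is the centre of its mouth, 105 mm above the table, z up. Inner diameter 64 mm (flared to 72 mm over the top 6 mm), outside 72 mm (80 mm at the rim), inner floor 95 mm below the mouth
- cap_knob (a point): Orange cap of the tube, loose, 90 g. This point is the centre of its black round knob (24 mm across, 28 mm high), z up through it. Under the knob a disc 86 mm across and 8 mm thick (its top 14 mm below this point), under that a spigot 58 mm across and 9 mm deep which goes into the tube; standing on its spigot this point is 31 mm above the table, fully home it is 22 mm above the tube's mouth
- mat_top (a point): Black rubber mat, fixed, 190 mm along x, 90 mm along y, 4 mm thick; this point is the centre of its top
- scraper_center (a point): Scraper block, loose, 200 g: wooden block with blue ends and edges, 150 mm along its x, square section 44 by 44 mm (any long face may be down); this point is its centre. At the start it lies on the mat
- disc_a_center (a point): Round wooden disc with a blue-violet rim, 60 mm across, 20 mm thick, 45 g, loose, solid (the dark spot in the middle is not a hole), no up or down, lying on the board or on the table beside it; this point is its centre, z its axis. May be absent (None)
- disc_b_center (a point): Round wooden disc with a pink rim, 60 mm across, 20 mm thick, 45 g, loose, solid (the dark spot in the middle is not a hole), no up or down, lying on the board or on the table beside it; this point is its centre, z its axis. May be absent (None)
- disc_c_center (a point): Round wooden disc with a yellow rim, 60 mm across, 20 mm thick, 45 g, loose, solid (the dark spot in the middle is not a hole), no up or down, lying on the board or on the table beside it; this point is its centre, z its axis. May be absent (None)
- disc_d_center (a point): Round wooden disc with a green rim, 60 mm across, 20 mm thick, 45 g, loose, solid (the dark spot in the middle is not a hole), no up or down, lying on the board or on the table beside it; this point is its centre, z its axis. May be absent (None)
- chip_1_center (a point): Loose flat wood chip, mid-brown, 36 by 26 by 10 mm, 12 g; this point is its centre. May be absent (None)
- chip_2_center (a point): Loose flat wood chip, dark brown, 36 by 26 by 10 mm, 12 g; this point is its centre. May be absent (None)
- chip_3_center (a point): Loose flat wood chip, cork-coloured, 36 by 26 by 10 mm, 12 g; this point is its centre. May be absent (None)
- chip_4_center (a point): Loose flat wood chip, mid-brown, 36 by 26 by 10 mm, 12 g; this point is its centre. May be absent (None)
- chip_5_center (a point): Loose flat wood chip, terracotta, 36 by 26 by 10 mm, 12 g; this point is its centre. May be absent (None)
- glue: White glue bottle with orange cap, 52 mm across, 150 mm high, leave alone; origin under its centre
- flowerbox: Small open cardboard box 90 by 90 by 50 mm full of dried flowers (75 mm high), leave alone; origin under its centre
- scissors: Scissors with green handles, 180 mm long, lying flat, leave alone; origin under their middle

How it is judged:
By the outcome, as a careful person would: the job done as asked, in the order asked, and still so for the second after the job is handed in, with the robot touching nothing.
Of disc_a, disc_b, disc_c, disc_d only 3 to 4 are there at a start; the rules pass over those that are not, and their reading is None.
Of chip_1, chip_2, chip_3, chip_4, chip_5 only 3 to 5 are there at a start; the rules pass over those that are not, and their reading is None.
At some moment in a run one of cap, scraper, disc_a, disc_b, disc_c, disc_d may be knocked a few centimetres aside while the robot is not near it.
Once in a run the grip may slacken for a moment while it holds something.
It also fails if it takes over 210 s, if anything falls off the work surface, if the arm or the gripper's body presses on something with over 40 N, if the wrist force passes 120 N, or if a joint passes its speed limit or range.

## Working session

There is one attempt and no reset: what is moved stays moved. The work goes in short steps, Python scripts to look and compute and a shell command to move; the robot and the scene stay as the last step left them, time stands still between calls to the robot, and variables do not carry over. Pictures are saved under pics/ and viewed, and the job is handed in when it is done.

```bash
ls; mkdir -p pics; cat > h.py <<'E'
import numpy as np, cv2
from bench import sensors, viewer, job
def snap(n,tag):
    s=viewer.snapshot(n); np.savez('/tmp/%s.npz'%n,**{k:np.array(v) for k,v in s.items()})
    cv2.imwrite('pics/%s.png'%tag,s['frame']); return s
def load(n): return dict(np.load('/tmp/%s.npz'%n))
def ray(s,u,v):
    x=(u-s['cx'])/s['fx'];y=(v-s['cy'])/s['fy'];xd,yd=x,y
    for _ in range(20):
        f=1+s['k1']*(x*x+y*y);x,y=xd/f,yd/f
    return np.array([x,y,1.])
def cam2w(s,p):
    M=np.linalg.inv(s['view']);return (M@np.append(p,1))[:3]
def pz(s,u,v,z):  # intersect with world plane z
    M=np.linalg.inv(s['view']);d=M[:3,:3]@ray(s,u,v);o=M[:3,3];return o+d*(z-o[2])/d[2]
def pd(s,u,v):
    return cam2w(s,ray(s,u,v)*s['z_map'][int(round(v)),int(round(u))])
def proj(s,p):
    c=s['view']@np.append(p,1);x,y=c[0]/c[2],c[1]/c[2];f=1+s['k1']*(x*x+y*y)
    return s['fx']*x*f+s['cx'],s['fy']*y*f+s['cy']
def cloud(s):
    H,W=s['z_map'].shape;u,v=np.meshgrid(np.arange(W),np.arange(H))
    r=ray(s,u.ravel().astype(float),v.ravel().astype(float)) if 0 else None
    x=(u-s['cx'])/s['fx'];y=(v-s['cy'])/s['fy'];xd,yd=x,y
    for _ in range(20):
        f=1+s['k1']*(x*x+y*y);x,y=xd/f,yd/f
    P=np.stack([x,y,np.ones_like(x)],-1)*s['z_map'][...,None]
    M=np.linalg.inv(s['view']);return P@M[:3,:3].T+M[:3,3]
E
python3 - <<'E'
from h import *
for n in('side','top'):
    s=snap(n,n+'0');print({k:s[k] for k in('fx','fy','cx','cy','k1')});print(np.round(s['view'],3))
    cv2.imwrite('pics/%s0b.png'%n,cv2.resize(s['frame'],(800,600),interpolation=cv2.INTER_CUBIC))
print(sensors.sense())
E
```

```text
pics
{'fx': 427.46218741421575, 'fy': 427.46218741421575, 'cx': 255.82607334333503, 'cy': 194.20641201549662, 'k1': -0.11115366491760482}
[[-8.74000e-01 -4.86000e-01  6.00000e-03  5.67390e+02]
 [-3.18000e-01  5.62000e-01 -7.64000e-01  2.67811e+02]
 [ 3.68000e-01 -6.69000e-01 -6.46000e-01  9.19522e+02]
 [ 0.00000e+00  0.00000e+00  0.00000e+00  1.00000e+00]]
{'fx': 349.7428853632392, 'fy': 349.7428853632392, 'cx': 262.85192633088144, 'cy': 194.1227462824448, 'k1': -0.023331940565907122}
[[ 2.50000e-02 -1.00000e+00  8.00000e-03  2.56000e+00]
 [-9.95000e-01 -2.60000e-02 -1.01000e-01  6.08736e+02]
 [ 1.01000e-01 -5.00000e-03 -9.95000e-01  9.69151e+02]
 [ 0.00000e+00  0.00000e+00  0.00000e+00  1.00000e+00]]
{'time': 0.1, 'joint_pos': array([ 7.03361303e+01,  7.51048705e+00,  8.53237074e+01, -9.97868173e-05,
        8.72614602e+01, -4.89375541e+00]), 'qd': array([-0.02891847, -0.16115189, -0.1308829 ,  0.0251186 ,  0.03772602,
        0.01489947]), 'joint_efforts': array([ 1.20037203e-03, -5.70949960e+01, -5.01940835e+01, -1.95720713e-04,
        8.33195052e-03,  1.31735962e-05]), 'tool_pos': array([152.78295028, 579.70754032, 230.34599556]), 'tcp_rot': array([-1.79904685e+02, -8.06083758e-03,  1.65229884e+02]), 'ft_force': array([-0.22377254, -0.27587473,  0.20429086]), 'wrist_torque': array([0.02563026, 0.04584886, 0.02541499]), 'finger_gap': 85.28216422052364}
```

View pics/top0b.png

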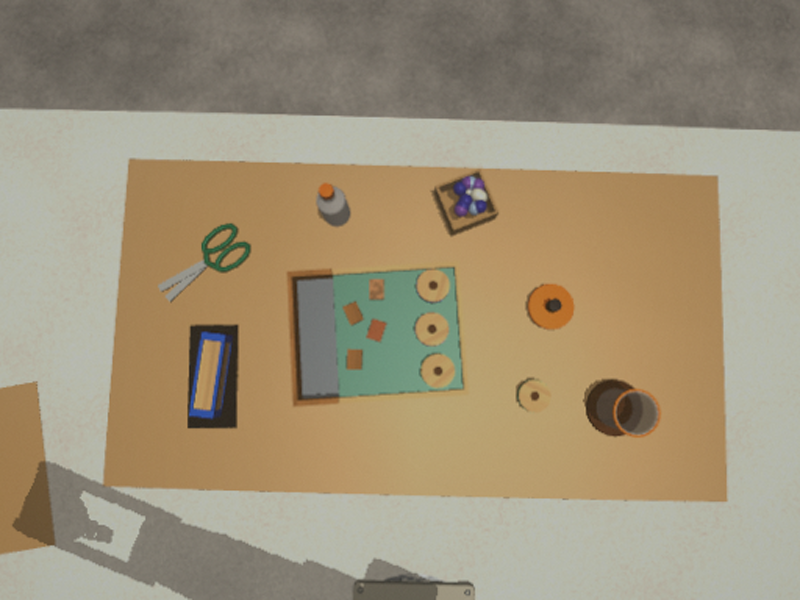

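View pics/side0b.png

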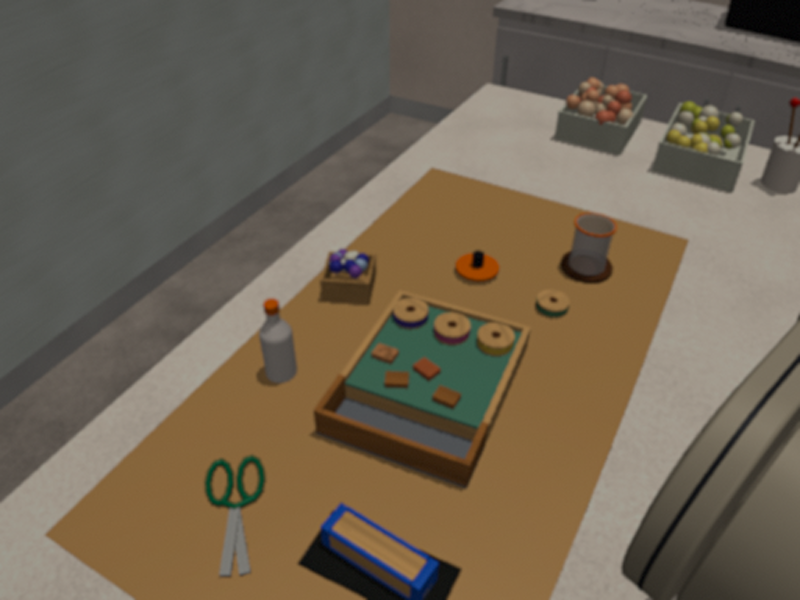

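The top view (at 800 px wide) shows the board around (385,335) with its trough to the left. Three discs sit at (433,285), (432,328) and (437,371), and the green-rimmed one is on the table at (535,395). There are four chips at x 345-385, the cap is at (551,306), the tube mouth at (636,412), and the scraper on its mat at (210,375). I'll measure these next.

```bash
python3 - <<'E'
from h import *
s=load('top');C=cloud(s);f=s['frame']
crop=f[160:280,110:430];cv2.imwrite('pics/topcrop.png',cv2.resize(crop,(800,300),interpolation=cv2.INTER_CUBIC))
k=1/1.5625
for n,u,v,z in [('A',433,285,60),('B',432,328,60),('C',437,371,60),('D',535,395,20),('cap',554,305,45),('tube',636,412,105)]:
    print(n,np.round(pz(s,u*k,v*k,z),1), np.round(pd(s,u*k,v*k),1))
Z=C[...,2]
# discs on board by height
from scipy import ndimage as nd
valid=s['z_map']>0
for lo,hi in((10,27),(28,36),(54,66),(46,53)):
    m=(Z>lo)&(Z<hi)&valid&(C[...,0]>250)&(C[...,0]<750)&(abs(C[...,1])<560)
    L,n=nd.label(m)
    for i in range(1,n+1):
        q=C[L==i]
        if len(q)>25: print(lo,hi,len(q),np.round(q.mean(0),1),np.round((q.min(0)+q.max(0))/2,1),np.round(np.ptp(q,axis=0),1))
E
```

```text
A [639.4 -20.6  60. ] [638.9 -20.5  63.4]
B [562.6 -20.5  60. ] [562.6 -20.4  60.8]
C [487.3 -30.9  60. ] [487.3 -30.8  61.6]
D [ 447.3 -213.    20. ] [ 447.3 -213.    19.7]
cap [ 610.7 -241.1   45. ] [ 610.7 -241.    45.3]
tube [ 428. -363.  105.] [ 421.5 -394.7   29.4]
10 27 30 [711.6 376.2  11.5] [712.6 377.   12.1] [21.5 34.2  4.1]
10 27 32 [669.8 365.9  11.9] [670.8 365.7  13.7] [16.3 35.6  7. ]
10 27 32 [622.9 232.1  18.5] [617.1 229.5  18.7] [66.7 11.6 15.8]
10 27 615 [ 610.5 -240.9   16.6] [ 611.4 -241.7   18.9] [82.6 83.3 15.1]
10 27 112 [468.8 356.7  17.9] [468.5 356.1  18.6] [144.8  15.2  16.8]
10 27 38 [475.7 219.7  17.7] [472.8 219.5  18.5] [84.9  8.2 16.9]
10 27 340 [ 447.1 -209.7   19.4] [ 446.7 -210.8   17.9] [56.7 59.8 14.1]
10 27 37 [ 468.3 -353.7   12.7] [ 469.5 -353.2   18.4] [17.3 29.  16.6]
10 27 93 [ 434.6 -328.6   14.7] [ 433.4 -327.9   18.4] [65.3 31.9 16.6]
10 27 77 [ 423.7 -389.6   15.9] [ 425.2 -385.7   18.5] [56.4 22.5 16.8]
54 66 31 [657.6 193.8  55.6] [656.5 192.8  57.2] [10.  32.8  6.2]
54 66 354 [638.1 -18.6  59.8] [638.  -18.9  59.6] [57.  58.7 10.4]
54 66 29 [643.  238.1  55.5] [641.5 238.6  56.8] [31.1  9.3  5.2]
54 66 366 [560.5 -18.5  59.6] [561.  -18.   59.5] [58.3 58.3  9.9]
54 66 100 [477.7 223.   55.7] [479.5 221.1  56.7] [114.8  21.2   5.4]
54 66 378 [487.6 -30.5  59.4] [487.2 -30.5  59.4] [57.8 58.2 10.7]
54 66 35 [ 426.2 -393.    60.6] [ 427.5 -391.9   60. ] [45.7 11.4 11. ]
46 53 808 [555.4   9.4  49.6] [556.3  38.5  49.5] [259.2 248.9   6.9]
46 53 110 [630.8  83.2  49.6] [630.7  83.1  49.4] [34.8 23.6  6.8]
46 53 110 [586.1 122.7  49.7] [586.  123.6  49.9] [42.2 34.2  6.1]
46 53 118 [556.2  80.5  49.8] [556.3  80.7  49.7] [36.2 33.   6.5]
46 53 622 [468.3 377.6  48. ] [470.2 376.8  49.4] [148.5  56.7   6.7]
46 53 113 [504.3 117.6  49.8] [503.9 117.2  49.6] [33.8 24.9  6.7]
```

View pics/topcrop.png

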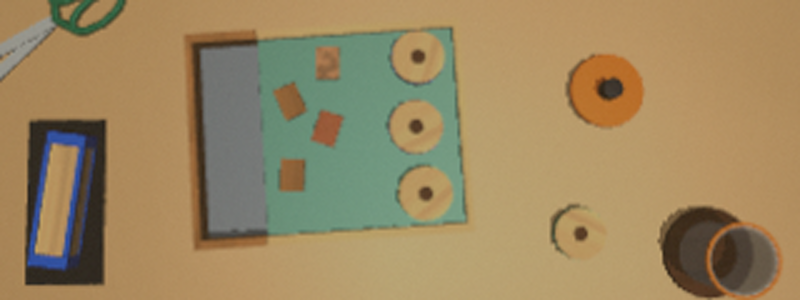

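```bash
cat >> h.py <<'E'
def rect(q):
    (c,sz,a)=cv2.minAreaRect(q.astype(np.float32));return np.round(c,1),np.round(sz,1),round(a,1)
def bar(frame):pass
E
python3 - <<'E'
from h import *
for n in('top','side'):
    s=load(n);C=cloud(s);f=s['frame'].astype(int);Z=C[...,2];hsv=cv2.cvtColor(s['frame'],cv2.COLOR_BGR2HSV)
    v=s['z_map']>0
    g=v&(abs(Z-40)<5)&(hsv[...,0]>65)&(hsv[...,0]<100)&(hsv[...,1]>60)&(C[...,0]>400)&(C[...,0]<720)&(abs(C[...,1])<200)
    print(n,'sheet',rect(C[g][:,:2]),Z[g].mean())
    m=v&(Z>44)&(Z<54)&(C[...,0]>370)&(C[...,0]<570)&(C[...,1]>310)&(C[...,1]<470)
    print('scraper',rect(C[m][:,:2]),np.percentile(Z[m],[5,50,95]))
    m=v&(Z>12)&(Z<30)&(C[...,0]>550)&(C[...,0]<670)&(C[...,1]<-170)&(C[...,1]>-310)
    print('cap',cv2.minEnclosingCircle(C[m][:,:2].astype(np.float32)),C[m].mean(0),np.median(Z[m]))
    o=v&(Z>90)&(Z<120)&(C[...,1]<-280)&(C[...,1]>-460)&(C[...,0]>350)&(C[...,0]<520)
    if o.sum(): print('rim',o.sum(),cv2.minEnclosingCircle(C[o][:,:2].astype(np.float32)),Z[o].mean())
    # orange rim pixels projected to z=105
    R=(hsv[...,0]<15)&(hsv[...,1]>130)
    u0,v0=proj(s,(428,-363,105));ys,xs=np.nonzero(R);k=(abs(xs-u0)<30)&(abs(ys-v0)<25)
    P=np.array([pz(s,a,b,104)[:2] for a,b in zip(xs[k],ys[k])],np.float32)
    if len(P)>5:print('rimpix',len(P),cv2.minEnclosingCircle(P),cv2.fitEllipse(P))
    for nm,p in(('A',(638,-19,60)),('B',(561,-18,60)),('C',(487.5,-30.5,60)),('D',(447,-211,20))):
        d=v&(abs(Z-p[2])<6)&(np.hypot(C[...,0]-p[0],C[...,1]-p[1])<40)
        print(nm,d.sum(),cv2.minEnclosingCircle(C[d][:,:2].astype(np.float32)),C[d].mean(0).round(1))
    cv2.imwrite('pics/mask.png',(g*255).astype(np.uint8)) if n=='top' else 0
E
```

```text
top sheet (array([557.2,  42.6]), array([215.6, 218.7]), 5.3) 39.7802718913785
scraper (array([470.5, 377.1]), array([ 46.5, 147.7]), 84.7) [44.71469278 47.26249224 50.14218119]
cap ((610.6942749023438, -241.9217987060547), 43.10125732421875) [ 610.53057825 -240.89694991   16.64410278] 16.50069095663082
rim 318 ((428.6068420410156, -363.4474792480469), 40.81852722167969) 102.60156952191849
rimpix 361 ((431.6488037109375, -343.78985595703125), 60.209293365478516) ((429.8738708496094, -341.9229736328125), (78.75115203857422, 119.90678405761719), 170.10743713378906)
A 354 ((638.13037109375, -18.800716400146484), 29.582679748535156) [638.1 -18.6  59.8]
B 366 ((560.6406860351562, -18.35380744934082), 29.737529754638672) [560.5 -18.5  59.6]
C 378 ((487.7727355957031, -30.582441329956055), 29.926298141479492) [487.6 -30.5  59.4]
D 336 ((447.0152282714844, -210.70851135253906), 30.13945770263672) [ 447.  -210.    19.4]
side sheet (array([559.,  45.]), array([214.7, 223.5]), 5.5) 39.12192976882031
scraper (array([469.8, 378.8]), array([ 46.4, 150.6]), 84.9) [44.53963409 46.7896259  49.27067698]
cap ((613.5576782226562, -240.01344299316406), 44.34012985229492) [ 610.65220205 -233.91611441   16.24860474] 16.01146714137178
rim 276 ((429.3385009765625, -362.58428955078125), 42.534996032714844) 99.8240327488946
rimpix 120 ((423.6606750488281, -306.74053955078125), 92.64785766601562) ((426.4076232910156, -343.327392578125), (66.83863830566406, 387.78704833984375), 5.484478950500488)
A 295 ((640.6676635742188, -18.38677215576172), 32.44430160522461) [639.  -15.   58.7]
B 313 ((560.9446411132812, -17.142684936523438), 31.376075744628906) [561.1 -15.3  58.7]
C 321 ((487.5791931152344, -29.359928131103516), 31.152355194091797) [487.8 -27.7  58.7]
D 249 ((447.2943115234375, -209.66062927246094), 31.706453323364258) [ 445.3 -207.5   18.8]
```

```bash
python3 -m pendant '[24,-30,0,0.035,70,24,-30,0,0.035,70,24,-30,0,0.035,70,24,-30,0,0.035,70,24,-30,0,0.035,70,24,-30,0,0.035,70,24,-30,0,0.035,70,24,-30,0,0.035,70,24,-30,0,0.035,70,24,-30,0,0.035,70]' 40; python3 -m pendant '[24,-30,-8,0,70,24,-30,-8,0,70,24,-30,-8,0,70,24,-30,-8,0,70,24,-30,-8,0,70,24,-30,-8,0,70,24,-30,-8,0,70,24,-30,-8,0,70,24,-30,-8,0,70,24,-30,-8,0,70,0,0,0,0,70]' 40
python3 - <<'E'
from h import *
print(sensors.sense()['joint_pos'].round(1))
s=snap('side','s1');cv2.imwrite('pics/s1b.png',cv2.resize(s['frame'][60:300,150:430],(800,686))[:600])
E
```

```text
time: 0.93
tool_pos: [391.9, 268.5, 223.7]
tcp_rot: [-179.5, -0.4, -173.1]
ft_force: [1.4, 0.4, -0.2]
finger_gap: 69.6
time: 1.85
tool_pos: [640.4, -55.7, 134.8]
tcp_rot: [-179.6, -0.6, -173.2]
ft_force: [0.6, 1.5, -1.1]
finger_gap: 70.1
[  -9.2   17.9   83.5   -0.5   79.  -105.9]
```

View pics/s1b.png

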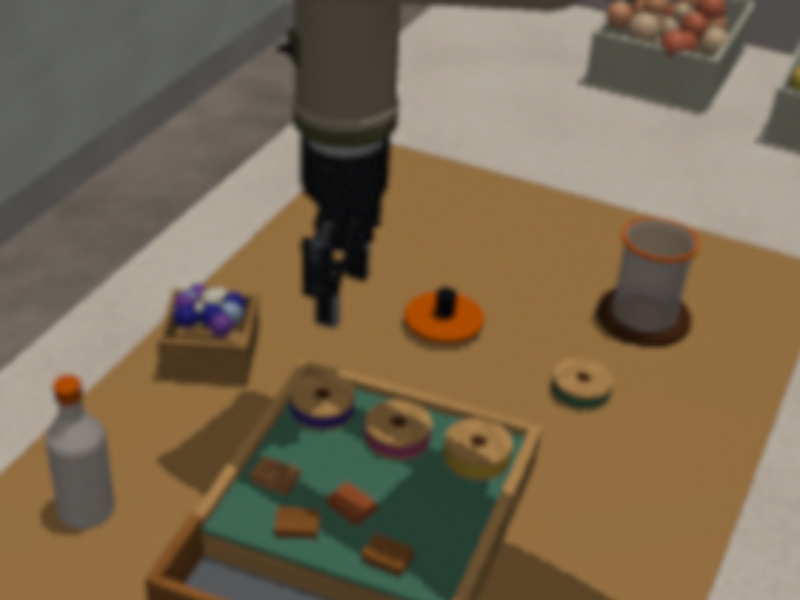

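```bash
python3 - <<'E'
from h import *
t=sensors.sense();print(t['tool_pos'].round(1),t['tcp_rot'].round(1))
s=load('side');C=cloud(s);p=t['tool_pos']
m=(s['z_map']>0)&(np.hypot(C[...,0]-p[0],C[...,1]-p[1])<75)&(C[...,2]>80)&(C[...,2]<200)
q=C[m];
for z in range(110,170,4):
    k=q[(q[:,2]>=z)&(q[:,2]<z+4)]
    if len(k):print(z,len(k),k.min(0).round(),k.max(0).round())
E
```

```text
[639.3 -53.4 135.5] [-179.7   -0.6 -173.2]
138 1 [631. -17. 139.] [631. -17. 139.]
142 16 [627. -91. 142.] [654. -10. 146.]
146 14 [626. -91. 146.] [654.  -7. 150.]
150 23 [626. -95. 150.] [653.  -5. 154.]
154 21 [625. -91. 154.] [651.  -4. 158.]
158 17 [626. -91. 158.] [650.  -7. 161.]
162 20 [627. -93. 162.] [649.  -3. 166.]
166 17 [626. -92. 167.] [649.  -2. 169.]
```

```bash
python3 -m pendant '[-1,18,-10,-0.015,70,0,17,-20,-0.015,70,0,0,-25,0,70,0,0,0,0,70,0,0,0,0,70]' 40
```

```text
time: 2.32
tool_pos: [637.2, -16.5, 79.1]
tcp_rot: [-179.8, -0.7, -175.2]
ft_force: [1.1, 0.3, 0.6]
finger_gap: 70.1
```

```bash
python3 -m pendant '[1,-2.5,-15,0,70,0,0,-14,0,70,0,0,-4,0,70,0,0,0,0,70,0,0,0,0,70]' 40;
```

```text
time: 2.73
tool_pos: [639.4, -18.9, 47.1]
tcp_rot: [-179.7, -0.4, -175.1]
ft_force: [-0.1, 0.0, -0.2]
finger_gap: 69.9
```

```bash
python3 -m pendant '[-1,0,-1,0,58,0,0,0,0,50,0,0,0,0,50,0,0,0,0,50,0,0,0,0,50]' 50; python3 -m pendant '[0,0,10,0,50,0,0,25,0,50,0,0,25,0,50,0,0,20,0,50,0,0,15,0,50,0,0,0,0,50]'
python3 - <<'E'
from h import *
s=snap('side','s2');cv2.imwrite('pics/s2b.png',cv2.resize(s['frame'][60:300,150:430],(800,686))[:600])
E
```

```text
time: 3.15
tool_pos: [640.4, -19.8, 49.2]
tcp_rot: [-179.7, -0.2, -175.1]
ft_force: [0.6, 0.2, 0.7]
finger_gap: 57.7
time: 3.65
tool_pos: [637.7, -19.6, 149.1]
tcp_rot: [-179.7, -0.4, -175.1]
ft_force: [-0.4, -0.4, 0.9]
finger_gap: 57.6
```

View pics/s2b.png

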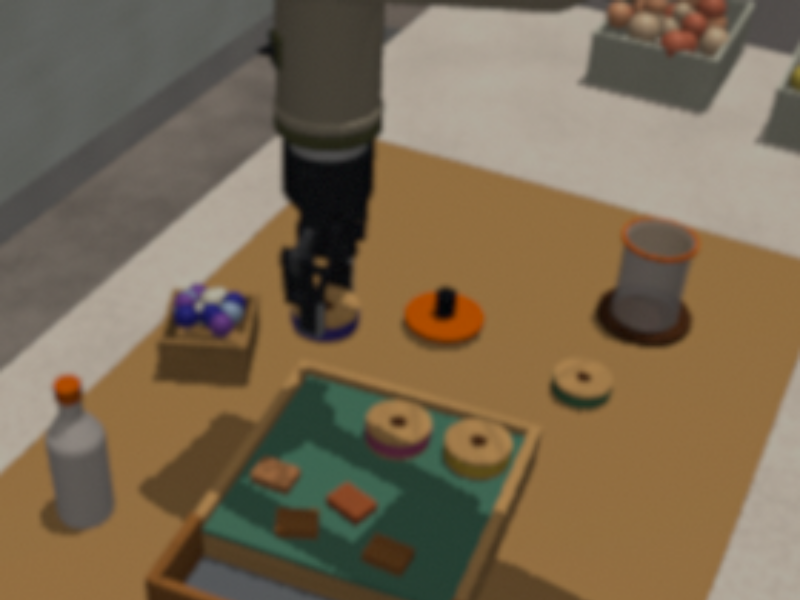

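The side view shows the blue disc held level between the fingers at crop (325,315). I'm carrying it to the tube.

```bash
python3 -m pendant '[-19,-31,0,0,50,-19,-31,0,0,50,-19,-31,0,0,50,-19,-31,0,0,50,-19,-31,0,0,50,-19,-31,0,0,50,-19,-31,0,0,50,-19,-31,0,0,50,-19,-31,0,0,50,-19,-31,0,0,50,-10,-20,0,0,50,0,0,0,0,50]'; python3 -c "
from h import *
print(sensors.sense()['joint_pos'].round(1))"
```

```text
time: 4.7
tool_pos: [419.5, -355.1, 133.2]
tcp_rot: [179.7, -1.2, -174.7]
ft_force: [0.5, 0.0, -0.2]
finger_gap: 57.5
[ -45.1    4.7   98.7   -0.7   77.6 -140.2]
```

```bash
python3 -m pendant '[9,-8,0,0,50,0,0,0,0,50,0,0,0,0,50]';python3 - <<'E'
from h import *
T=[]
for i in range(4):
  t=sensors.sense();print(t['tool_pos'].round(2),t['tcp_rot'].round(2)) if i in(0,) else 0
  s=snap('top','t3')
print(sensors.sense()['tool_pos'].round(2))
E
```

```text
time: 4.95
tool_pos: [425.7, -362.8, 129.3]
tcp_rot: [179.4, -1.4, -175.0]
ft_force: [-0.2, -0.6, -1.1]
finger_gap: 57.6
[ 425.72 -362.84  129.26] [ 179.38   -1.4  -174.98]
[ 426.3  -362.69  130.17]
```

```bash
python3 -m pendant '[3,0,-9,0,50,0,0,-9,0,50,0,0,0,0,50]'
```

```text
time: 5.4
tool_pos: [430.5, -361.5, 111.2]
tcp_rot: [179.5, -1.3, -174.8]
ft_force: [-0.8, 1.1, -0.7]
finger_gap: 57.2
```

```bash
python3 -m pendant '[-1,-1,-4,0,50,0,0,-3,0,50,0,0,0,0,50]'; python3 - <<'E'
from h import *
s=snap('side','s4');a=cv2.resize(s['frame'][100:220,330:430],(500,600))
t=snap('top','t4');b=cv2.resize(t['frame'][210:310,360:460],(300,300));
o=np.zeros((600,800,3),np.uint8);o[:,:500]=a;o[:300,500:]=b;cv2.imwrite('pics/c4.png',o)
print(sensors.sense()['tool_pos'].round(1))
E
```

```text
time: 5.65
tool_pos: [428.6, -363.0, 104.5]
tcp_rot: [179.6, -1.4, -174.7]
ft_force: [-1.3, 1.2, 3.8]
finger_gap: 57.6
[ 428.8 -363.1  104.5]
```

View pics/c4.png

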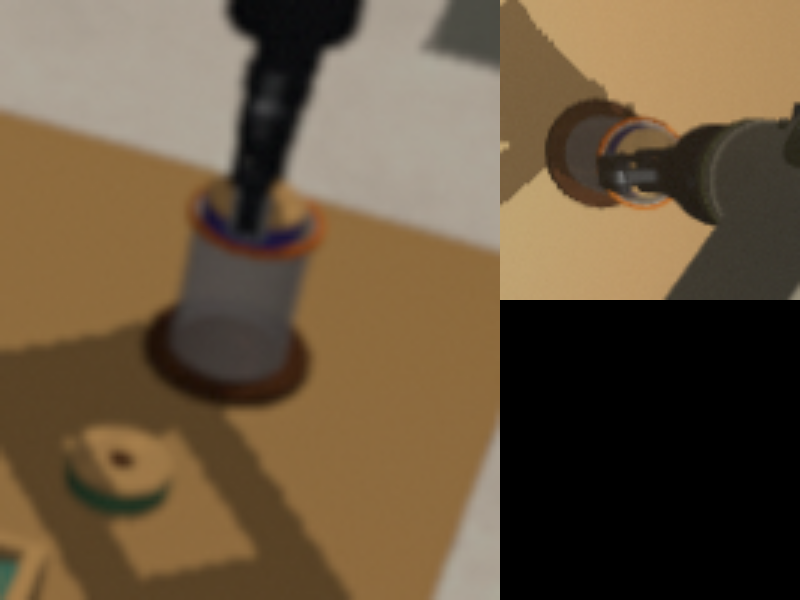

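```bash
python3 -m pendant '[0,0,-2,0,50,0,0,-1,0,50,0,0,0,0,50]'
```

```text
time: 6.0
tool_pos: [428.5, -363.1, 100.5]
tcp_rot: [179.6, -1.4, -174.7]
ft_force: [0.3, 0.2, 2.1]
finger_gap: 57.5
```

```bash
python3 -m pendant '[0,0,0.5,0,62,0,0,0.5,0,66,0,0,1,0,72,0,0,1,0,72,0,0,20,0,72,0,0,25,0,72,0,0,10,0,72,0,0,0,0,72]'; python3 - <<'E'
from h import *
s=snap('side','s5');a=cv2.resize(s['frame'][100:220,330:430],(500,600))
t=snap('top','t5');b=cv2.resize(t['frame'][210:310,360:460],(300,300));
o=np.zeros((600,800,3),np.uint8);o[:,:500]=a;o[:300,500:]=b;cv2.imwrite('pics/c5.png',o)
E
```

```text
time: 6.67
tool_pos: [427.6, -361.1, 158.3]
tcp_rot: [179.4, -1.5, -174.7]
ft_force: [0.8, 0.7, -0.3]
finger_gap: 72.1
```

View pics/c5.png

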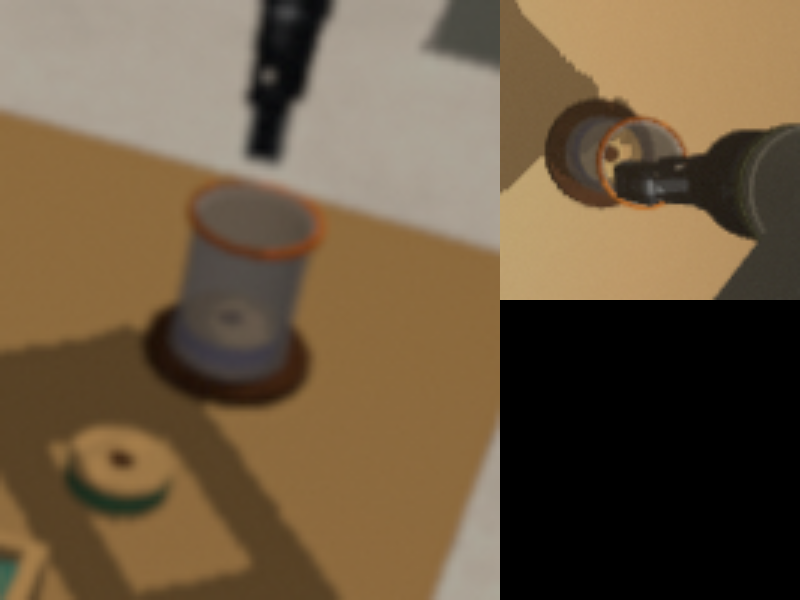

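Disc A lies flat at the bottom of the tube. Next is the green one, D.

```bash
python3 -m pendant '[4,30,0,0,70,4,30,0,0,70,4,30,0,0,70,4,30,-10,0,70,3,28,-20,0,70,0,0,-30,0,70,0,0,-20,0,70,0,0,0,0,70]' 
```

```text
time: 7.43
tool_pos: [441.8, -204.2, 64.2]
tcp_rot: [179.0, -1.9, -174.8]
ft_force: [-0.9, -0.0, -0.9]
finger_gap: 69.7
```

```bash
python3 - <<'E'
from h import *
t=sensors.sense();print(t['tool_pos'].round(1))
s=snap('side','s6');C=cloud(s);Z=C[...,2];cv2.imwrite('pics/s6b.png',cv2.resize(s['frame'][100:220,290:430],(700,600)))
d=(s['z_map']>0)&(abs(Z-19)<6)&(np.hypot(C[...,0]-447,C[...,1]+211)<60)
print(cv2.minEnclosingCircle(C[d][:,:2].astype(np.float32)),C[d].mean(0))
E
```

```text
[ 441.8 -204.2   64.2]
((445.2297058105469, -210.0211181640625), 31.77730369567871) [ 444.80508141 -205.88079854   18.57330532]
```

View pics/s6b.png

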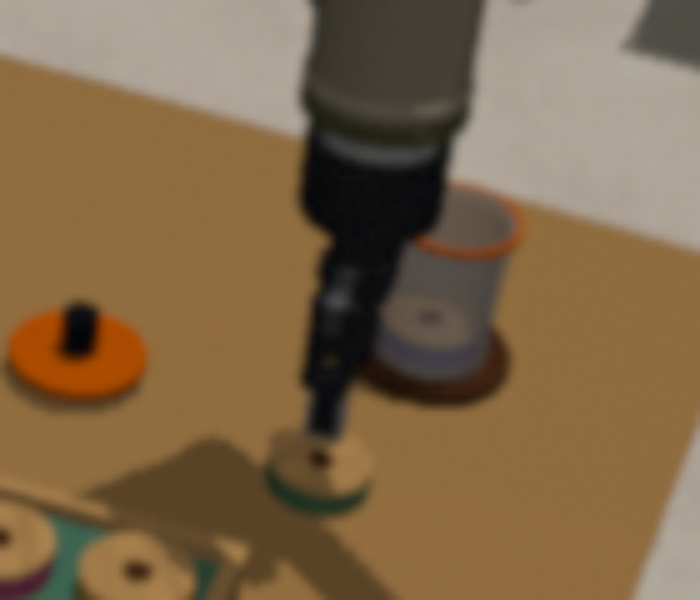

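```bash
python3 -m pendant '[5,-6,-18,0,70,0,0,-15,0,70,0,0,-8,0,70,0,0,0,0,70,0,0,0,0,70]' 
```

```text
time: 7.9
tool_pos: [448.5, -213.2, 26.4]
tcp_rot: [179.1, -1.8, -175.0]
ft_force: [0.9, -0.5, -0.1]
finger_gap: 70.4
```

```bash
python3 -m pendant '[-1,2,-9,0,70,0,0,-7,0,70,0,0,-2,0,70,0,0,0,0,70]' 
```

```text
time: 8.23
tool_pos: [449.4, -212.7, 10.2]
tcp_rot: [179.3, -1.6, -175.0]
ft_force: [0.2, -0.0, 1.3]
finger_gap: 69.9
```

```bash
python3 -m pendant '[-2,1.5,-3,0,70,0,0,0,0,70,0,0,0,0,70]';  python3 -m pendant '[0,0,0,0,58,0,0,0,0,50,0,0,0,0,50,0,0,0,0,50,0,0,0,0,50]' 50
```

```text
time: 8.48
tool_pos: [447.4, -211.1, 7.3]
tcp_rot: [179.3, -1.5, -175.0]
ft_force: [0.6, -0.4, 1.3]
finger_gap: 70.0
time: 8.9
tool_pos: [448.1, -211.4, 8.3]
tcp_rot: [179.4, -1.5, -175.0]
ft_force: [0.1, 0.5, 0.3]
finger_gap: 57.6
```

```bash
python3 -m pendant '[0,0,15,0,50,0,0,35,0,50,0,0,40,0,50,-2,0,38,0,50,-4,-28,6,0,50,-4,-30,2,0,50,-4,-30,2,0,50,-4,-30,2,0,50,-2,-24,2,0,50,0,-7,1,0,50,0,0,1,0,50]'
```

```text
time: 9.82
tool_pos: [423.5, -364.1, 158.8]
tcp_rot: [179.4, -1.6, -174.8]
ft_force: [0.1, -0.0, -0.7]
finger_gap: 57.4
```

```bash
python3 -m pendant '[4,1,-15,0,50,1,0,-20,0,50,0,0,-10,0,50,0,0,0,0,50]'
```

```text
time: 10.15
tool_pos: [429.4, -361.4, 113.2]
tcp_rot: [179.4, -1.5, -174.8]
ft_force: [0.4, -0.4, 1.0]
finger_gap: 57.2
```

```bash
python3 -m pendant '[-0.5,-1.5,-5,0,50,0,0,-4,0,50,0,0,-2,0,50,0,0,0,0,50]'
```

```text
time: 10.48
tool_pos: [429.2, -361.5, 102.3]
tcp_rot: [179.4, -1.6, -174.7]
ft_force: [-0.4, -0.6, -1.1]
finger_gap: 57.6
```

```bash
python3 -m pendant '[0,-1,0,0,57,0,0,0.5,0,62,0,0,0.5,0,66,0,0,1,0,72,0,0,1,0,72,0,0,20,0,72,0,0,25,0,72,0,0,20,0,72,0,0,0,0,72]'; python3 - <<'E'
from h import *
s=snap('side','s7');a=cv2.resize(s['frame'][100:220,330:430],(500,600))
t=snap('top','t7');b=cv2.resize(t['frame'][210:310,360:460],(300,300));
o=np.zeros((600,800,3),np.uint8);o[:,:500]=a;o[:300,500:]=b;cv2.imwrite('pics/c7.png',o)
E
```

```text
time: 11.23
tool_pos: [429.1, -361.6, 174.0]
tcp_rot: [179.3, -1.6, -174.7]
ft_force: [0.9, -0.8, 0.4]
finger_gap: 71.9
```

View pics/c7.png

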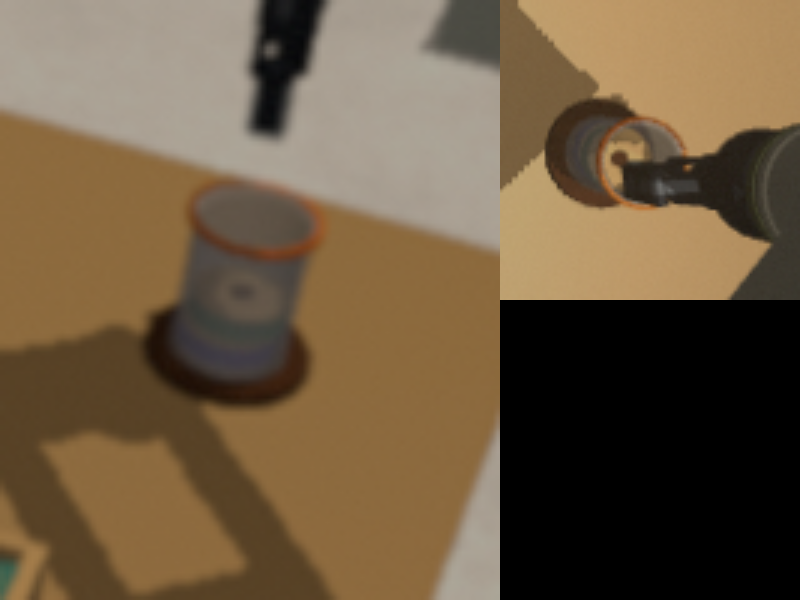

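Two discs are stacked flat. Next is C (yellow).

```bash
python3 -m pendant '[6,33,0,0,70,6,33,0,0,70,6,33,0,0,70,6,33,0,0,70,6,33,0,0,70,6,33,0,0,70,6,33,-5,0,70,6,33,-20,0,70,5,30,-25,0,70,3,20,-25,0,70,0,0,0,0,70]';python3 - <<'E'
from h import *
s=snap('top','t8');C=cloud(s);Z=C[...,2];t=sensors.sense();print(t['tool_pos'].round(1),t['tcp_rot'].round(1))
for nm,p in(('B',(561,-18,60)),('C',(487.5,-30.5,60))):
    d=(s['z_map']>0)&(abs(Z-p[2])<6)&(np.hypot(C[...,0]-p[0],C[...,1]-p[1])<40)
    print(nm,d.sum(),cv2.minEnclosingCircle(C[d][:,:2].astype(np.float32)),C[d].mean(0).round(1))
E
```

```text
time: 12.25
tool_pos: [476.6, -32.0, 79.8]
tcp_rot: [178.7, -2.3, -175.1]
ft_force: [-0.5, 0.3, -1.2]
finger_gap: 70.0
[477.2 -33.4  81.6] [ 178.8   -2.3 -175.1]
B 63 ((571.2775268554688, 2.122553825378418), 21.507883071899414) [580.9   3.9  59.8]
C 0 ((0.0, 0.0), 0.0) [nan nan nan]<stdin>:5: RuntimeWarning: Mean of empty slice.
  ret = um.true_divide(
```

```bash
python3 -m pendant '[10,2,-5,0,70,0,0,0,0,70,0,0,0,0,70]'; python3 - <<'E'
from h import *
s=snap('side','s8');cv2.imwrite('pics/s8b.png',cv2.resize(s['frame'][150:290,220:360],(600,600)))
print(sensors.sense()['tool_pos'].round(1))
E
```

```text
time: 12.55
tool_pos: [486.2, -32.4, 75.8]
tcp_rot: [178.8, -2.4, -175.0]
ft_force: [-0.3, -0.4, 1.4]
finger_gap: 70.1
[486.2 -32.5  75.8]
```

View pics/s8b.png

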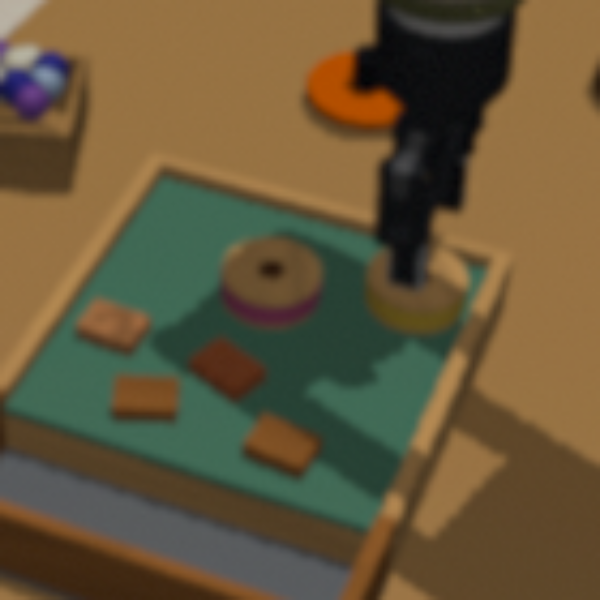

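```bash
python3 -m pendant '[1,2,-12,0,70,0,0,-10,0,70,0,0,-4,0,70,0,0,0,0,70,0,0,0,0,70]'
```

```text
time: 13.02
tool_pos: [487.6, -33.3, 48.9]
tcp_rot: [178.9, -2.3, -175.2]
ft_force: [0.3, -0.6, -1.6]
finger_gap: 70.3
```

```bash
python3 -m pendant '[0,2.5,-1.5,0,70,0,0,0,0,70]'; python3 -m pendant '[0,0,0,0,58,0,0,0,0,50,0,0,0,0,50,0,0,0,0,50,0,0,0,0,50]' 50;python3 -m pendant '[0,0,15,0,50,0,0,30,0,50,0,0,30,0,50,0,0,22,0,50,0,0,0,0,50]'
```

```text
time: 13.18
tool_pos: [487.4, -30.8, 47.2]
tcp_rot: [178.9, -2.3, -175.3]
ft_force: [0.5, -0.6, -1.0]
finger_gap: 70.0
time: 13.6
tool_pos: [488.6, -30.7, 48.7]
tcp_rot: [178.9, -2.2, -175.2]
ft_force: [0.3, 0.1, 0.3]
finger_gap: 57.3
time: 14.02
tool_pos: [484.6, -29.9, 146.3]
tcp_rot: [178.8, -2.6, -175.2]
ft_force: [0.2, -0.6, -0.5]
finger_gap: 57.5
```

```bash
python3 -m pendant '[-5,-33,1,0,50,-5,-33,1,0,50,-5,-33,1,0,50,-5,-33,1,0,50,-5,-33,1,0,50,-5,-33,1,0,50,-5,-33,1,0,50,-5,-33,1,0,50,-5,-33,1,0,50,-2,-22,1,0,50,0,0,0,0,50]'
```

```text
time: 14.93
tool_pos: [432.7, -360.2, 153.0]
tcp_rot: [178.7, -2.5, -174.8]
ft_force: [1.3, -0.6, -1.0]
finger_gap: 57.4
```

```bash
python3 -m pendant '[-2,-1,-15,0,50,0,0,-15,0,50,0,0,-8,0,50,0,0,0,0,50,0,0,0,0,50]'
```

```text
time: 15.35
tool_pos: [429.2, -361.1, 110.7]
tcp_rot: [178.6, -2.5, -175.0]
ft_force: [0.3, -0.1, 0.3]
finger_gap: 57.7
```

```bash
python3 -m pendant '[-0.5,-1.5,-4,0,50,0,0,-3,0,50,0,0,-1,0,50,0,0,0,0,50]'
```

```text
time: 15.68
tool_pos: [428.6, -363.0, 106.2]
tcp_rot: [178.7, -2.6, -174.9]
ft_force: [-1.1, 0.9, 1.7]
finger_gap: 57.3
```

```bash
python3 -m pendant '[0,0,-3,0,50,0,0,-2,0,50,0,0,0,0,50]'
```

```text
time: 15.93
tool_pos: [428.7, -363.5, 104.0]
tcp_rot: [178.9, -2.6, -174.8]
ft_force: [-0.9, -0.3, -1.5]
finger_gap: 57.7
```

```bash
python3 -m pendant '[0,0,-2.5,0,50,0,0,-1.5,0,50,0,0,0,0,50]'
```

```text
time: 16.18
tool_pos: [428.7, -363.8, 101.1]
tcp_rot: [178.9, -2.7, -174.8]
ft_force: [-3.8, 2.0, 3.8]
finger_gap: 57.5
```

```bash
python3 -m pendant '[-0.5,0.5,0,0,57,0,0,0.5,0,62,0,0,0.5,0,66,0,0,1,0,72,0,0,1,0,72,0,0,20,0,72,0,0,25,0,72,0,0,20,0,72,0,0,0,0,72]'; python3 - <<'E'
from h import *
s=snap('side','s9');a=cv2.resize(s['frame'][100:220,330:430],(500,600))
t=snap('top','t9');b=cv2.resize(t['frame'][210:310,360:460],(300,300));
o=np.zeros((600,800,3),np.uint8);o[:,:500]=a;o[:300,500:]=b;cv2.imwrite('pics/c9.png',o)
E
```

```text
time: 16.93
tool_pos: [428.3, -361.4, 168.8]
tcp_rot: [178.7, -2.7, -174.7]
ft_force: [0.8, 0.3, 0.5]
finger_gap: 71.9
```

View pics/c9.png

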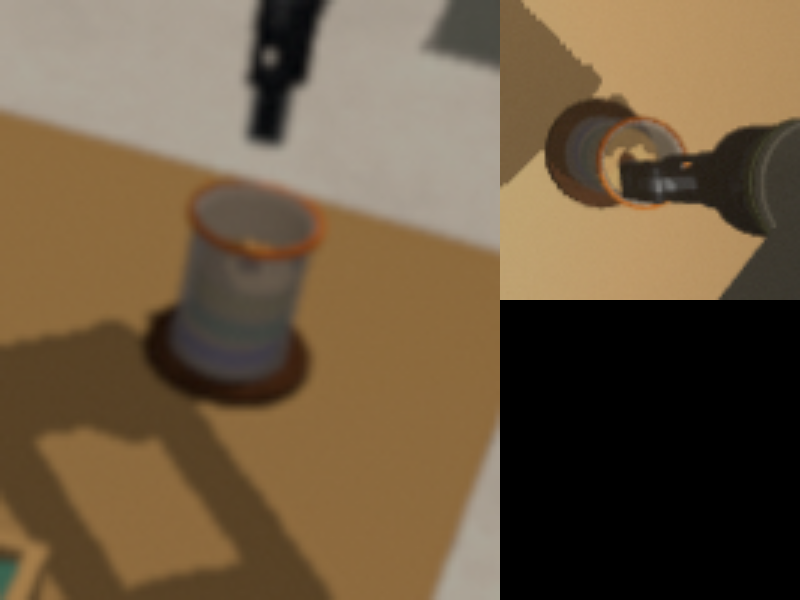

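```bash
python3 -m pendant '[13,33,0,0,70,13,33,0,0,70,13,33,0,0,70,13,33,0,0,70,13,33,0,0,70,13,33,0,0,70,13,33,-5,0,70,13,33,-20,0,70,13,33,-25,0,70,10,20,-20,0,70,0,0,0,0,70]';python3 - <<'E'
from h import *
s=snap('side','s10');C=cloud(s);Z=C[...,2];t=sensors.sense();print(t['tool_pos'].round(1),t['tcp_rot'].round(1))
for nm,p in(('B',(561,-18,60)),):
    d=(s['z_map']>0)&(abs(Z-p[2])<6)&(np.hypot(C[...,0]-p[0],C[...,1]-p[1])<40)
    print(nm,d.sum(),cv2.minEnclosingCircle(C[d][:,:2].astype(np.float32)),C[d].mean(0).round(1))
cv2.imwrite('pics/s10b.png',cv2.resize(s['frame'][100:280,220:430],(700,600)))
E
```

```text
time: 17.95
tool_pos: [547.5, -30.4, 78.5]
tcp_rot: [178.2, -3.6, -175.2]
ft_force: [-0.8, 0.1, -1.2]
finger_gap: 70.2
[547.2 -31.8  79.6] [ 178.2   -3.6 -175.2]
B 196 ((566.1002197265625, 3.4387810230255127), 30.448802947998047) [564.7   2.2  58.8]
```

View pics/s10b.png

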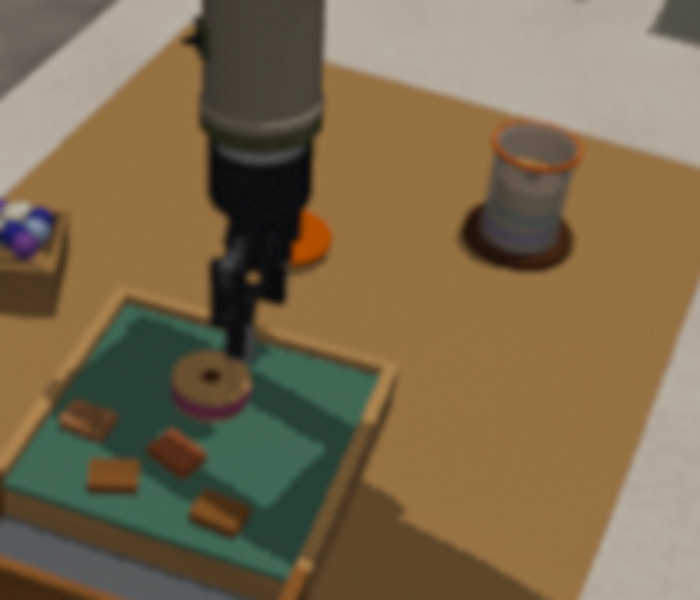

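```bash
python3 - <<'E'
from h import *
s=snap('side','s11');C=cloud(s);Z=C[...,2];t=sensors.sense();print(t['tool_pos'].round(1),t['tcp_rot'].round(1))
from scipy import ndimage as nd
m=(s['z_map']>0)&(Z>53)&(Z<64)&(np.hypot(C[...,0]-563,C[...,1]-10)<60)&(s['frame'].astype(int).sum(-1)>110)
L,n=nd.label(m)
for i in range(1,n+1):
  q=C[L==i]
  if len(q)>30: print(len(q),cv2.minEnclosingCircle(q[:,:2].astype(np.float32)),q.mean(0).round(1))
for sgn in(1,):
  # dark spot centre pixel in s10b (211,376)
  print(pz(s,220+211*0.3,100+376*0.3,60))
m=(s['z_map']>0)&(Z>42)&(Z<53)&(C[...,1]>40)&(C[...,1]<150)&(C[...,0]>470)&(C[...,0]<660)
L,n=nd.label(m)
for i in range(1,n+1):
  q=C[L==i]
  if len(q)>30: print(len(q),rect(q[:,:2]))
E
```

```text
[548.  -33.6  81.6] [ 178.3   -3.5 -175.2]
324 ((566.5260009765625, 9.82415771484375), 31.173646926879883) [565.5  12.   58.5]
[565.29586784   8.42008255  60.        ]
138 (array([631.6,  83.4]), array([38.1, 28.3]), 0.2)
152 (array([558. ,  81.7]), array([27.4, 38.6]), 74.8)
152 (array([586.9, 124.8]), array([36.2, 28.9]), 27.6)
164 (array([505.1, 118.5]), array([29.1, 36.7]), 90.0)
```

```bash
python3 -m pendant '[6,14,0,0,70,6,14,0,0,70,6,14,0,0,70,0,0,0,0,70,0,0,0,0,70]'
```

```text
time: 18.47
tool_pos: [567.1, 5.4, 83.0]
tcp_rot: [178.4, -3.4, -175.5]
ft_force: [0.3, -0.4, 0.0]
finger_gap: 70.1
```

```bash
python3 -m pendant '[-1,3,-12,0,71,0,0,-12,0,71,0,0,-6,0,71,0,0,0,0,71,0,0,0,0,71]'; python3 - <<'E'
from h import *
s=snap('side','s12');cv2.imwrite('pics/s12b.png',cv2.resize(s['frame'][150:270,220:340],(600,600)))
E
```

```text
time: 18.88
tool_pos: [565.6, 5.5, 50.3]
tcp_rot: [178.5, -3.4, -175.7]
ft_force: [-0.1, -0.8, 0.2]
finger_gap: 71.2
```

View pics/s12b.png

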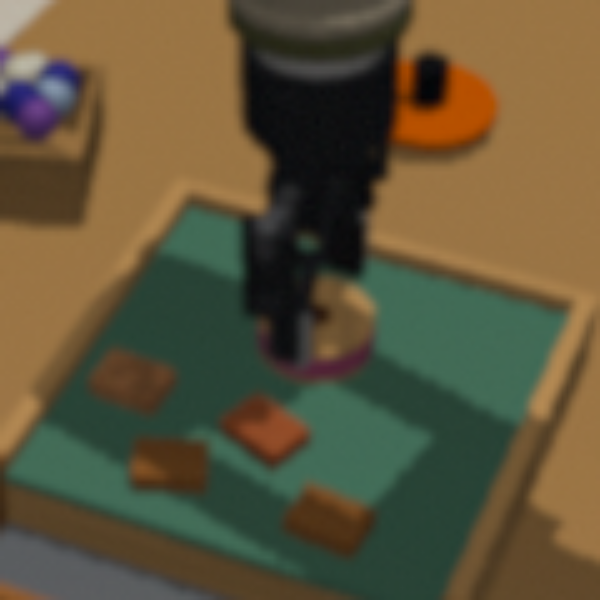

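```bash
python3 -m pendant '[0,2.5,-2,0,71,0,0,-1,0,71,0,0,0,0,71]'; python3 -m pendant '[0,0,0,0,58,0,0,0,0,50,0,0,0,0,50,0,0,0,0,50,0,0,0,0,50]' 50
```

```text
time: 19.18
tool_pos: [565.5, 7.7, 47.3]
tcp_rot: [178.5, -3.4, -175.7]
ft_force: [0.2, 0.0, 0.4]
finger_gap: 71.0
time: 19.6
tool_pos: [566.8, 7.8, 48.9]
tcp_rot: [178.5, -3.2, -175.7]
ft_force: [-0.8, 0.2, -0.8]
finger_gap: 57.6
```

Lifting slowly, then a slow carry to limit the tilt drift.

```bash
python3 -m pendant '[0,0,8,0,50,0,0,14,0,50,0,0,14,0,50,0,0,14,0,50,0,0,14,0,50,0,0,14,0,50,0,0,14,0,50,0,0,8,0,50,0,0,0,0,50]'; python3 -m pendant '[-6,-16,0.5,0,50,-6,-16,0.5,0,50,-6,-16,0.5,0,50,-6,-16,0.5,0,50,-6,-16,0.5,0,50,-6,-16,0.5,0,50,-6,-16,0.5,0,50,-6,-16,0.5,0,50,-6,-16,0.5,0,50,-6,-16,0.5,0,50,-6,-16,0.5,0,50,-6,-16,0.5,0,50]'; python3 - <<'E'
from h import *
s=snap('side','s13');cv2.imwrite('pics/s13b.png',cv2.resize(s['frame'][90:240,220:430],(800,571)))
E
```

```text
time: 20.35
tool_pos: [564.6, 8.1, 155.6]
tcp_rot: [178.5, -3.4, -175.7]
ft_force: [-0.1, 0.1, -0.4]
finger_gap: 57.6
time: 21.35
tool_pos: [486.4, -187.2, 155.3]
tcp_rot: [178.2, -3.7, -175.3]
ft_force: [0.4, -0.6, 0.3]
finger_gap: 57.3
```

View pics/s13b.png

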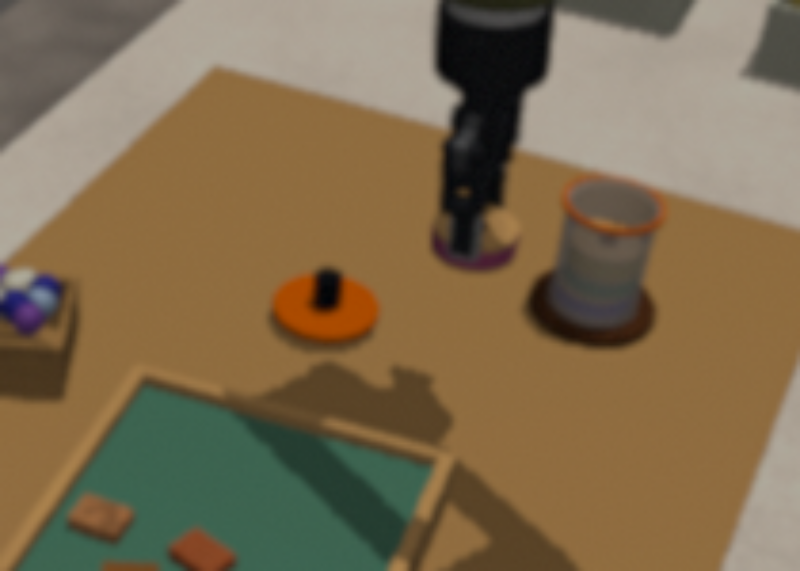

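```bash
python3 -m pendant '[-5,-16,0,0,50,-5,-16,0,0,50,-5,-16,0,0,50,-5,-16,0,0,50,-5,-16,0,0,50,-5,-16,0,0,50,-5,-16,0,0,50,-5,-16,0,0,50,-5,-16,0,0,50,-5,-16,0,0,50,-3,-9,0,0,50,0,0,0,0,50]'
```

```text
time: 22.4
tool_pos: [425.0, -364.3, 146.3]
tcp_rot: [177.8, -4.3, -175.5]
ft_force: [0.9, 0.8, -0.3]
finger_gap: 57.7
```

```bash
python3 -m pendant '[3,1,-12,0,50,0,0,-12,0,50,0,0,-10,0,50,0,0,0,0,50,0,0,0,0,50]'
```

```text
time: 22.82
tool_pos: [428.5, -360.7, 107.1]
tcp_rot: [177.8, -4.4, -175.4]
ft_force: [-3.6, -6.4, 9.5]
finger_gap: 57.8
```

```bash
python3 -m pendant '[-0.5,-1.5,2,0,50,0,0,0,0,50,0,-0.5,-2,0,50,0,0,-1,0,50,0,0,0,0,50]'
```

```text
time: 23.23
tool_pos: [428.5, -361.7, 106.3]
tcp_rot: [177.8, -4.4, -175.3]
ft_force: [-1.1, -0.9, -1.0]
finger_gap: 57.5
```

```bash
python3 -m pendant '[0,-1,-2,0,50,0,0,-2,0,50,0,0,-1,0,50,0,0,0,0,50]'
```

```text
time: 23.57
tool_pos: [429.0, -362.8, 101.6]
tcp_rot: [177.8, -4.3, -175.3]
ft_force: [-1.9, 1.0, 3.8]
finger_gap: 57.4
```

```bash
python3 -m pendant '[0,0,0,0,57,0,0,0.5,0,62,0,0,0.5,0,66,0,0,1,0,72,0,0,1,0,72,0,0,15,0,72,0,0,15,0,72,0,0,15,0,72,0,0,10,0,72]'; python3 -m pendant '[4,12,0,0,72,8,14,0,0,72,8,14,0,0,72,8,14,0,0,72,8,14,0,0,72,8,14,0,0,72,8,10,0,0,72,0,0,0,0,72]';python3 - <<'E'
from h import *
s=snap('side','s14');a=cv2.resize(s['frame'][100:220,330:430],(500,600))
t=snap('top','t14');b=cv2.resize(t['frame'][210:310,360:460],(300,300));
o=np.zeros((600,800,3),np.uint8);o[:,:500]=a;o[:300,500:]=b;cv2.imwrite('pics/c14.png',o)
C=cloud(t);p=C[(np.hypot(C[...,0]-428.5,C[...,1]+363)<27)&(t['z_map']>0)];print(np.percentile(p[:,2],[5,25,50,75,95]))
for n,s in(('s',s),('t',t)):
  C=cloud(s);Z=C[...,2]
  m=(s['z_map']>0)&(Z>12)&(Z<30)&(C[...,0]>530)&(C[...,0]<690)&(C[...,1]<-150)&(C[...,1]>-330)
  print('cap',m.sum(),cv2.minEnclosingCircle(C[m][:,:2].astype(np.float32)))
  m=(s['z_map']>0)&(Z>38)&(Z<52)&(C[...,0]>530)&(C[...,0]<690)&(C[...,1]<-150)&(C[...,1]>-330)
  if m.sum():print('knob',m.sum(),cv2.minEnclosingCircle(C[m][:,:2].astype(np.float32)))
E
```

```text
time: 24.32
tool_pos: [427.2, -359.9, 157.4]
tcp_rot: [177.4, -4.6, -175.3]
ft_force: [-0.9, 0.5, -0.3]
finger_gap: 72.0
time: 24.98
tool_pos: [482.6, -259.5, 157.0]
tcp_rot: [177.4, -4.4, -175.4]
ft_force: [1.4, 0.6, -0.4]
finger_gap: 72.3Traceback (most recent call last):
  File "<stdin>", line 5, in <module>
    return _quantile_unchecked(
        a, q, axis, out, overwrite_input, method, keepdims, weights)
    return _ureduce(a,
                    func=_quantile_ureduce_func,
    ...<5 lines>...
                    overwrite_input=overwrite_input,
                    method=method)
    r = func(a, **kwargs)
    result = _quantile(arr,
                       quantiles=q,
    ...<2 lines>...
                       out=out,
                       weights=wgt)
    slices_having_nans = np.isnan(arr[-1, ...])
                                  ~~~^^^^^^^^^
IndexError: index -1 is out of bounds for axis 0 with size 0
```

View pics/c14.png

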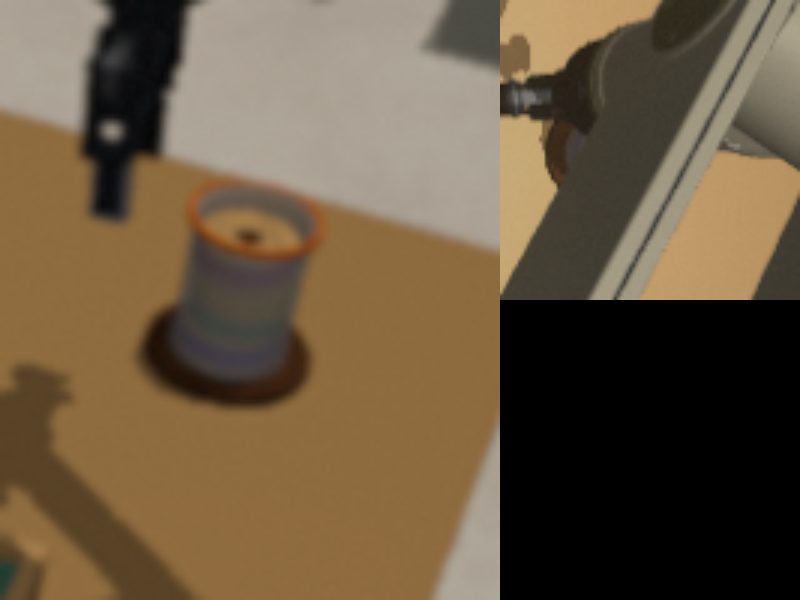

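All four discs are stacked flat: the top face sits just below the rim, with its spot at (248,237). Next, the cap.

```bash
python3 - <<'E'
from h import *
s=load('side') if 0 else snap('side','s15')
t=snap('top','t15')
for n,s in(('s',s),('t',t)):
  C=cloud(s);Z=C[...,2];hsv=cv2.cvtColor(s['frame'],cv2.COLOR_BGR2HSV)
  reg=(s['z_map']>0)&(C[...,0]>530)&(C[...,0]<690)&(C[...,1]<-150)&(C[...,1]>-330)
  m=reg&(Z>12)&(Z<30)
  if m.sum():print(n,'cap',m.sum(),cv2.minEnclosingCircle(C[m][:,:2].astype(np.float32)))
  m=reg&(Z>38)&(Z<52)
  if m.sum():print('knob',m.sum(),cv2.minEnclosingCircle(C[m][:,:2].astype(np.float32)))
E
```

```text
s cap 352 ((614.1703491210938, -240.5548553466797), 45.28944778442383)
knob 38 ((610.5775756835938, -238.6163330078125), 12.526954650878906)
t cap 614 ((610.79541015625, -241.7109832763672), 43.528099060058594)
knob 58 ((611.2991943359375, -240.694091796875), 12.148091316223145)
```

```bash
python3 -m pendant '[13,2,0,0,50,13,2,0,0,50,13,2,0,0,50,13,2,0,0,50,13,2,0,0,50,13,2,0,0,50,13,2,-6,0,50,13,2,-12,0,50,13,2,-15,0,50,10,1,-15,0,50,0,0,0,0,50]'
```

```text
time: 26.1
tool_pos: [609.5, -255.3, 108.6]
tcp_rot: [177.8, -4.4, -176.5]
ft_force: [-0.5, 1.2, -1.0]
finger_gap: 49.9
```

```bash
python3 -m pendant '[1,7,-12,0,50,0,7,-14,0,50,0,0,-14,0,50,0,0,-10,0,50,0,0,0,0,50,0,0,0,0,50]'
```

```text
time: 26.6
tool_pos: [607.4, -242.1, 53.8]
tcp_rot: [177.8, -4.5, -176.7]
ft_force: [0.0, -0.2, 0.2]
finger_gap: 50.2
```

```bash
python3 -m pendant '[3.5,1,-10,0,50,0,0,-10,0,50,0,0,-6,0,50,0,0,0,0,50,0,0,0,0,50]'; python3 - <<'E'
from h import *
s=snap('side','s16');cv2.imwrite('pics/s16b.png',cv2.resize(s['frame'][110:210,250:350],(600,600)))
E
```

```text
time: 27.02
tool_pos: [611.7, -241.9, 26.5]
tcp_rot: [177.9, -4.4, -176.7]
ft_force: [0.6, 0.7, 0.6]
finger_gap: 50.3
```

View pics/s16b.png

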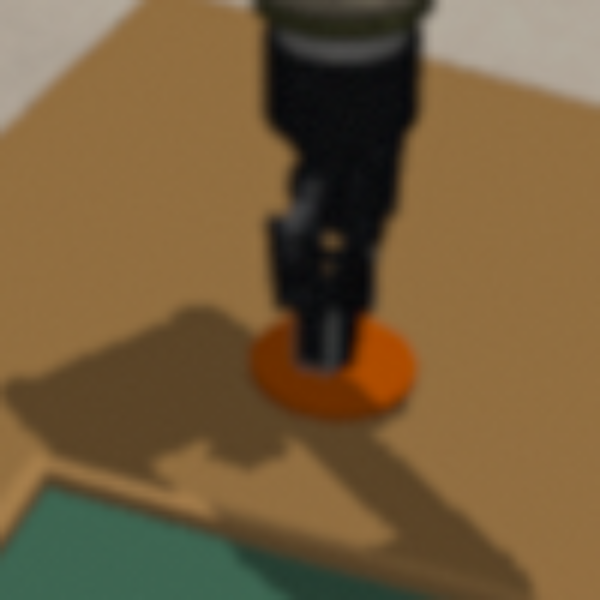

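```bash
python3 -m pendant '[0,0.5,-3,0,50,0,0,0,0,40,0,0,0,0,30,0,0,0,0,18,0,0,0,0,15,0,0,0,0,15,0,0,0,0,15]' 70; python3 -m pendant '[0,0,6,0,15,0,0,12,0,15,0,0,14,0,15,0,0,14,0,15,0,0,14,0,15,0,0,14,0,15,0,0,14,0,15,0,0,14,0,15,0,0,14,0,15,0,0,10,0,15]'; python3 - <<'E'
from h import *
s=snap('side','s17');cv2.imwrite('pics/s17b.png',cv2.resize(s['frame'][70:210,250:390],(600,600)))
E
```

```text
time: 27.65
tool_pos: [613.0, -242.0, 25.6]
tcp_rot: [178.0, -4.2, -176.7]
ft_force: [0.5, -0.0, -1.3]
finger_gap: 21.5
time: 28.48
tool_pos: [612.4, -241.7, 167.7]
tcp_rot: [178.0, -4.0, -176.7]
ft_force: [0.4, -0.4, -0.3]
finger_gap: 21.8
```

View pics/s17b.png

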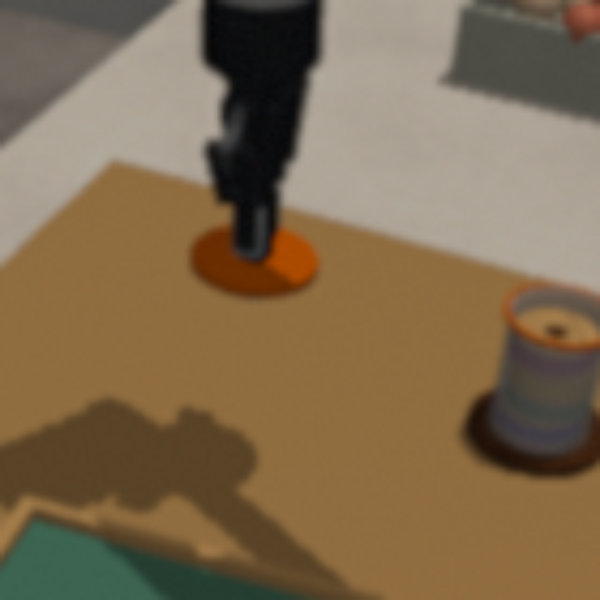

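```bash
python3 -m pendant '[-15,-10,0,0,15,-15,-10,0,0,15,-15,-10,0,0,15,-15,-10,0,0,15,-15,-10,0,0,15,-15,-10,0,0,15,-15,-10,0,0,15,-15,-10,0,0,15,-15,-10,0,0,15,-15,-10,0,0,15,-15,-10,0,0,15,-8,-5,0,0,15]'; python3 -m pendant '[0,0,0,0,15,0,0,0,0,15,0,0,0,0,15]'
```

```text
time: 29.53
tool_pos: [436.3, -360.0, 179.4]
tcp_rot: [178.5, -3.3, -176.5]
ft_force: [-0.1, 1.2, -0.9]
finger_gap: 21.9
time: 29.78
tool_pos: [435.5, -360.8, 180.2]
tcp_rot: [178.5, -3.2, -176.6]
ft_force: [0.1, -0.4, -0.7]
finger_gap: 21.8
```

```bash
python3 -m pendant '[-3,-1,-10,0,15,-2,-1,-12,0,15,0,0,-10,0,15,0,0,0,0,15,0,0,0,0,15]'; python3 - <<'E'
from h import *
s=snap('side','s18');a=cv2.resize(s['frame'][90:210,330:430],(500,600))
t=snap('top','t18');b=cv2.resize(t['frame'][210:310,360:460],(300,300));
o=np.zeros((600,800,3),np.uint8);o[:,:500]=a;o[:300,500:]=b;cv2.imwrite('pics/c18.png',o)
p=sensors.sense()['tool_pos'];print(p)
for n,s in(('s',s),('t',t)):
  C=cloud(s);Z=C[...,2];f=s['frame'].astype(int)
  m=(s['z_map']>0)&(np.hypot(C[...,0]-430,C[...,1]+363)<60)&(Z>p[2]-20)&(Z<p[2]+3)
  m&=(f[...,2]>1.6*f[...,0])
  if m.sum()>10:print(n,m.sum(),cv2.minEnclosingCircle(C[m][:,:2].astype(np.float32)),C[m][:,2].mean())
E
```

```text
time: 30.2
tool_pos: [432.1, -360.5, 143.7]
tcp_rot: [178.4, -3.2, -176.4]
ft_force: [-0.7, 0.1, -0.9]
finger_gap: 21.7
[ 432.03374783 -360.55110633  144.06095255]
s 327 ((430.7478332519531, -358.3594665527344), 45.041412353515625) 135.71699544197097
t 572 ((432.5160217285156, -359.76275634765625), 42.88424301147461) 135.27537244262663
```

View pics/c18.png

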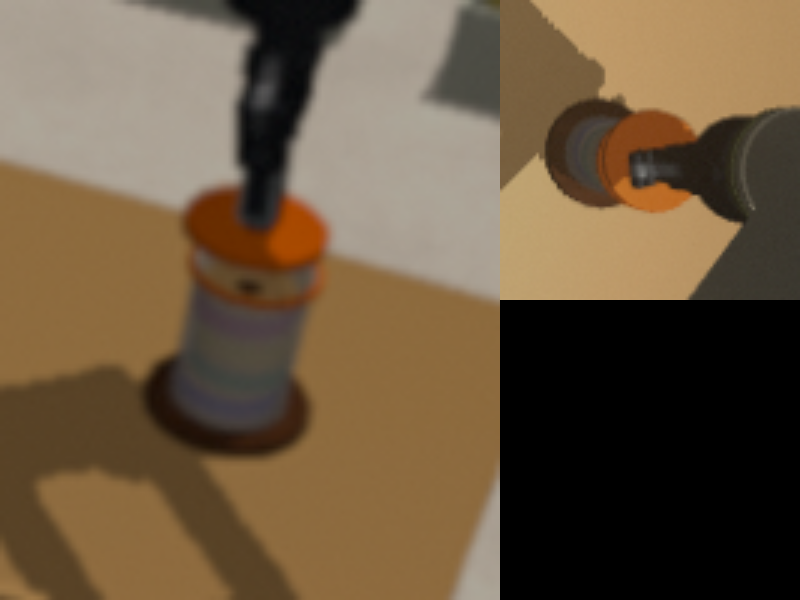

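```bash
python3 -m pendant '[-3,-2.5,-6,0,15,0,0,-6,0,15,0,0,0,0,15,0,0,0,0,15]'
```

```text
time: 30.63
tool_pos: [429.4, -363.8, 131.9]
tcp_rot: [178.5, -3.1, -176.4]
ft_force: [0.3, -0.2, -0.5]
finger_gap: 21.7
```

```bash
python3 -m pendant '[0,0.5,-4,0,15,0,0,-3,0,15,0,0,-2,0,15,0,0,0,0,15]'
```

```text
time: 30.97
tool_pos: [429.6, -363.6, 122.5]
tcp_rot: [178.6, -3.1, -176.4]
ft_force: [0.3, 0.0, -0.7]
finger_gap: 21.7
```

```bash
python3 -m pendant '[0,0,-2,0,15,0,0,-1,0,15,0,0,0,0,15]'
```

```text
time: 31.22
tool_pos: [430.3, -364.0, 120.9]
tcp_rot: [178.6, -3.0, -176.4]
ft_force: [-1.7, 0.9, 1.0]
finger_gap: 21.5
```

```bash
python3 -m pendant '[0,0,-2,0,15,0,0,0,0,15]'
```

```text
time: 31.38
tool_pos: [430.5, -364.1, 120.8]
tcp_rot: [178.7, -3.0, -176.4]
ft_force: [-2.4, 0.5, -0.8]
finger_gap: 21.5
```

```bash
python3 -m pendant '[-0.5,0.5,-3,0,15,0,0,-2,0,15,0,0,0,0,15]'
```

```text
time: 31.63
tool_pos: [430.5, -364.1, 120.9]
tcp_rot: [178.8, -2.9, -176.4]
ft_force: [-3.5, 1.0, -2.7]
finger_gap: 21.7
```

```bash
python3 -m pendant '[0,0,0,0,26,0,0,0.5,0,32,0,0,1,0,40,0,0,1,0,45,0,0,12,0,45,0,0,14,0,45,0,0,14,0,45,0,0,10,0,45,0,0,0,0,45]'; python3 -m pendant '[4,12,0,0,45,8,14,0,0,45,8,14,0,0,45,8,14,0,0,45,8,14,0,0,45,8,14,0,0,45]';python3 - <<'E'
from h import *
s=snap('side','s19');cv2.imwrite('pics/c19.png',cv2.resize(s['frame'][90:210,330:430],(500,600)))
C=cloud(s);Z=C[...,2];f=s['frame'].astype(int)
m=(s['z_map']>0)&(np.hypot(C[...,0]-429,C[...,1]+363)<50)&(f[...,2]>1.8*f[...,0])&(Z>95)
print(np.percentile(Z[m],[5,50,95]),cv2.minEnclosingCircle(C[m][:,:2].astype(np.float32)))
k=(s['z_map']>0)&(np.hypot(C[...,0]-429,C[...,1]+363)<11)&(Z>128)
print(k.sum(),Z[k].max() if k.sum() else 0)
q=C[m&(Z>108)];A=np.c_[q[:,:2]-[429,-363],np.ones(len(q))];print(np.linalg.lstsq(A,q[:,2],rcond=None)[0])
E
```

```text
time: 32.38
tool_pos: [430.6, -364.0, 176.5]
tcp_rot: [178.8, -2.9, -176.4]
ft_force: [0.2, -0.7, -0.0]
finger_gap: 45.2
time: 32.88
tool_pos: [475.3, -278.4, 175.9]
tcp_rot: [178.8, -2.9, -176.7]
ft_force: [0.9, 0.5, -0.3]
finger_gap: 45.2
[103.77214364 112.96327553 121.87733885] ((430.2700500488281, -360.53045654296875), 44.350852966308594)
34 143.65992828942376
[-4.94347305e-05 -2.94573811e-02  1.14439522e+02]
```

View pics/c19.png

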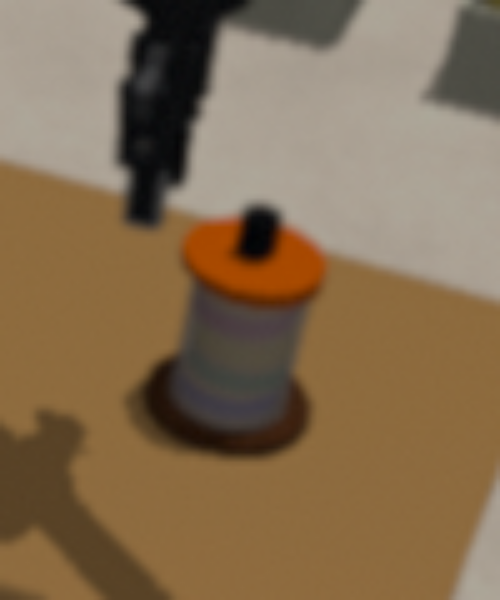

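The cap sits level on the rim. Now to the scraper.

```bash
python3 -m pendant '[0,28,0,0,62,0,32,0,0,62,0,32,0,0,62,0,32,0,0,62,0,32,0,0,62,0,32,0,0,62,0,32,0,0,62,0,32,0,0,62,0,32,0,0,62,0,32,0,0,62,0,32,0,0,62,0,32,0,0,62]';python3 -m pendant '[0,32,0,-0.02,62,0,32,0,-0.02,62,0,32,0,-0.02,62,0,32,0,-0.02,62,0,32,0,-0.02,62,0,32,0,-0.02,62,0,28,0,-0.02,62,0,20,0,0,62,0,10,0,0,62,0,0,0,0,62]'
python3 - <<'E'
from h import *
s=snap('side','s20');t=snap('top','t20')
cv2.imwrite('pics/t20b.png',cv2.resize(t['frame'],(800,600)))
for n,s in(('s',s),('t',t)):
  C=cloud(s);Z=C[...,2]
  m=(s['z_map']>0)&(Z>43)&(Z<54)&(C[...,0]>370)&(C[...,0]<580)&(C[...,1]>310)&(C[...,1]<470)
  if m.sum()>20:print(n,m.sum(),'scraper',rect(C[m][:,:2]))
  k=(s['z_map']>0)&(np.hypot(C[...,0]-429,C[...,1]+363)<38)&(Z>95)
  hsv=cv2.cvtColor(s['frame'],cv2.COLOR_BGR2HSV)
  q=C[k&(hsv[...,1]>120)];A=np.c_[q[:,:2]-[429,-363],np.ones(len(q))];print(n,len(q),np.median(q[:,2]),np.linalg.lstsq(A,q[:,2],rcond=None)[0])
print(sensors.sense()['joint_pos'].round(1))
E
```

```text
time: 33.93
tool_pos: [469.4, 123.7, 168.9]
tcp_rot: [178.6, -3.2, -176.9]
ft_force: [0.5, -0.3, -0.2]
finger_gap: 62.2
time: 34.77
tool_pos: [458.1, 395.1, 163.0]
tcp_rot: [178.6, -3.6, 175.2]
ft_force: [0.5, 0.0, 0.5]
finger_gap: 62.0
s 1414 scraper (array([469.5, 378.9]), array([ 46.3, 149.7]), 85.0)
s 0 nan [0. 0. 0.]
t 832 scraper (array([470.5, 377.7]), array([ 46.7, 147.8]), 84.3)
t 612 112.55606481983767 [1.25691114e-02 6.01280803e-04 1.13601421e+02]
[ 33.7  12.   87.5   3.3  82.5 -51.8]
  return _methods._mean(a, axis=axis, dtype=dtype,
  ret = ret.dtype.type(ret / rcount)
```

View pics/t20b.png

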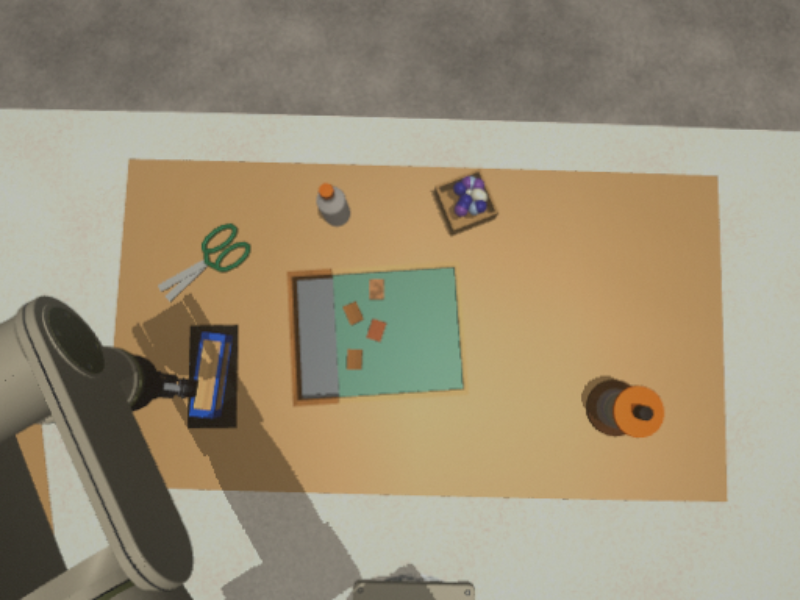

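```bash
python3 -m pendant '[4,-6,-14,0,62,4,-6,-14,0,62,4,-5,-14,0,62,0,0,-14,0,62,0,0,-14,0,62,0,0,-10,0,62,0,0,0,0,62,0,0,0,0,62]'; python3 - <<'E'
from h import *
s=load('top');k=1/1.5625
for u,v in((190,325),(238,325),(237,428),(188,427)):print(pz(s,u*k,v*k,4).round(1))
C=cloud(s);m=(s['z_map']>0)&(abs(C[...,2]-4)<5)&(s['frame'].max(-1)<60)&(C[...,0]>330)&(C[...,0]<620)&(C[...,1]>280)&(C[...,1]<480)
print(rect(C[m][:,:2]))
E
```

```text
time: 35.53
tool_pos: [473.2, 360.1, 71.7]
tcp_rot: [179.0, -3.8, 174.5]
ft_force: [-0.7, 0.8, 0.6]
finger_gap: 61.5
[559.6 430.2   4. ]
[562.  340.1   4. ]
[372.5 331.5   4. ]
[371.8 422.    4. ]
(array([466.5, 406.3]), array([187.8, 134.8]), 1.9)
```

```bash
python3 -m pendant '[-1.5,9,0,0,62,-1.5,8,0,0,62,0,0,0,0,62,0,0,0,0,62]'
```

```text
time: 35.87
tool_pos: [471.1, 378.3, 73.2]
tcp_rot: [178.9, -3.7, 174.4]
ft_force: [-0.3, 0.7, -0.6]
finger_gap: 62.0
```

```bash
python3 -m pendant '[0,0,-12,0,62,0,0,-12,0,62,0,0,-10,0,62,0,0,-4,0,62,0,0,0,0,62,0,0,0,0,62]'; python3 - <<'E'
from h import *
s=snap('side','s21');cv2.imwrite('pics/s21b.png',cv2.resize(s['frame'][234:384,150:350],(800,600)))
E
```

```text
time: 36.37
tool_pos: [470.9, 379.5, 31.7]
tcp_rot: [178.9, -3.6, 174.5]
ft_force: [0.2, 0.2, -0.0]
finger_gap: 62.1
```

View pics/s21b.png

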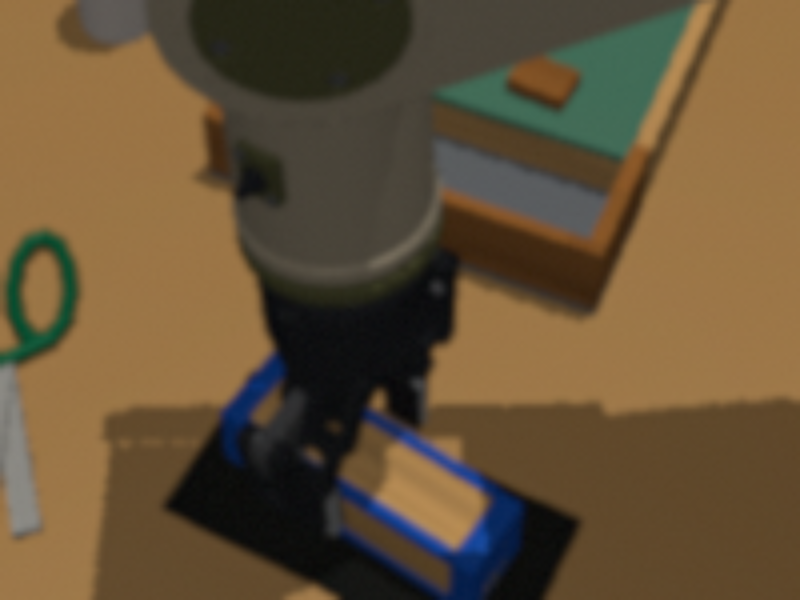

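```bash
python3 -m pendant '[0,-1.5,-6,0,62,0,0,-4,0,62,0,0,0,0,55,0,0,0,0,48,0,0,0,0,35,0,0,0,0,35,0,0,0,0,35,0,0,0,0,35]' 90;  python3 -m pendant '[0,0,6,0,35,0,0,12,0,35,0,0,14,0,35,0,0,14,0,35,0,0,14,0,35,0,0,14,0,35,0,0,14,0,35,0,0,10,0,35,0,0,0,0,35]'; python3 - <<'E'
from h import *
s=snap('side','s22');cv2.imwrite('pics/s22b.png',cv2.resize(s['frame'][184:384,150:416],(800,600)))
E
```

```text
time: 37.08
tool_pos: [471.8, 378.0, 22.3]
tcp_rot: [178.8, -3.5, 174.5]
ft_force: [-0.3, -0.2, -2.5]
finger_gap: 42.6
time: 37.83
tool_pos: [470.1, 377.0, 129.8]
tcp_rot: [178.9, -3.6, 174.5]
ft_force: [1.0, -0.1, -1.5]
finger_gap: 42.7
```

View pics/s22b.png

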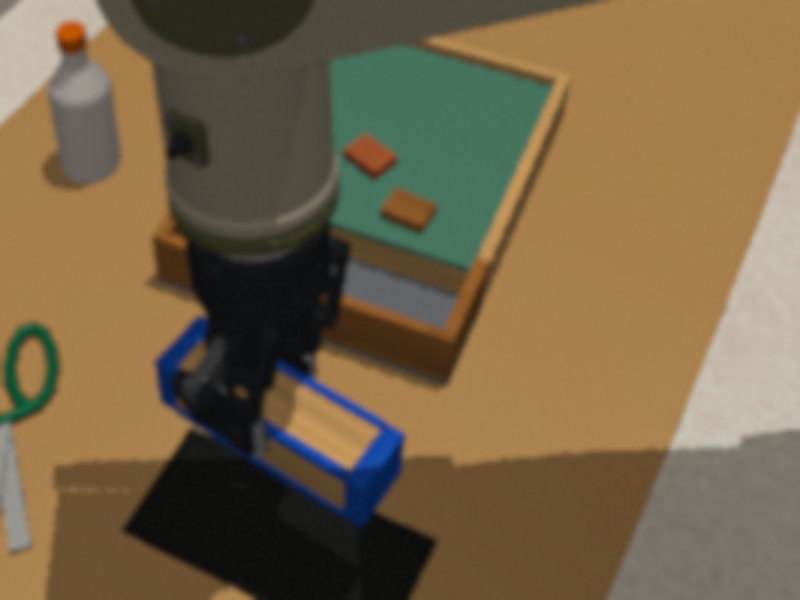

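```bash
python3 -m pendant '[5,-16,0,0.016,35,5,-16,0,0.016,35,5,-16,0,0.016,35,5,-16,0,0.016,35,5,-16,0,0.016,35,5,-16,0,0.016,35,5,-16,0,0.016,35,5,-16,0,0.016,35,5,-16,0,0.016,35,5,-16,0,0.016,35,5,-16,0,0,35]'; python3 -m pendant '[5,-16,0,0,35,5,-16,0,0,35,5,-16,0,0,35,5,-16,0,0,35,5,-16,0,0,35,5,-16,0,0,35,5,-16,0,0,35,5,-16,0,0,35,5,-16,0,0,35,2,-8,0,0,35,0,0,0,0,35]'
```

```text
time: 38.8
tool_pos: [519.3, 194.6, 119.2]
tcp_rot: [179.1, -4.4, -175.6]
ft_force: [-0.4, 0.4, -1.5]
finger_gap: 42.2
time: 39.72
tool_pos: [561.0, 31.1, 107.2]
tcp_rot: [179.1, -5.4, -175.7]
ft_force: [-0.2, 0.0, -2.7]
finger_gap: 42.1
```

```bash
python3 -m pendant '[5,-5,-6,0,35,5,-5,-8,0,35,4,-4,-8,0,35,0,0,-8,0,35,0,0,0,0,35,0,0,0,0,35]'; python3 - <<'E'
from h import *
s=snap('side','s23');cv2.imwrite('pics/s23b.png',cv2.resize(s['frame'][130:290,190:400],(800,609))[:600])
E
```

```text
time: 40.22
tool_pos: [574.5, 18.6, 71.3]
tcp_rot: [179.0, -5.6, -175.6]
ft_force: [-0.2, -0.4, -2.3]
finger_gap: 42.4
```

View pics/s23b.png

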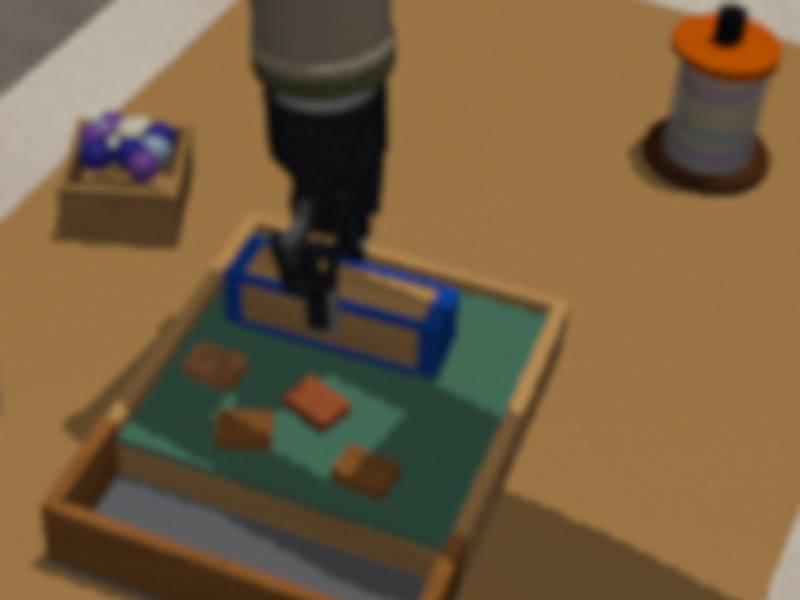

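```bash
python3 -m pendant '[0.5,-1,-4,0,35,0,0,-3,0,35,0,0,-1.5,0,35,0,0,0,0,35,0,0,0,0,35]'
```

```text
time: 40.68
tool_pos: [574.8, 18.7, 62.5]
tcp_rot: [179.0, -5.6, -175.5]
ft_force: [-0.1, 0.4, -2.8]
finger_gap: 42.5
```

```bash
python3 -m pendant '[0,0,-2,0,35,0,0,-1.5,0,35,0,0,0,0,35]'
```

```text
time: 40.93
tool_pos: [575.5, 18.8, 60.2]
tcp_rot: [179.0, -5.5, -175.5]
ft_force: [-0.8, 0.5, -0.4]
finger_gap: 43.0
```

```bash
python3 -m pendant '[0,0,-1.5,0,35,0,0,0,0,35]'
```

```text
time: 41.1
tool_pos: [576.3, 18.7, 60.0]
tcp_rot: [179.0, -5.4, -175.5]
ft_force: [-1.6, 0.9, -0.4]
finger_gap: 42.7
```

```bash
python3 -m pendant '[-0.6,6,0,0,35,-0.6,6,0,0,35,-0.6,6,0,0,35,-0.6,6,0,0,35,-0.6,6,0,0,35,-0.6,6,0,0,35,-0.6,6,0,0,35,-0.6,6,0,0,35]'; python3 - <<'E'
from h import *
s=snap('side','s24');cv2.imwrite('pics/s24b.png',cv2.resize(s['frame'][130:290,190:400],(800,609))[:600])
E
```

```text
time: 41.77
tool_pos: [571.7, 70.7, 59.9]
tcp_rot: [179.1, -5.3, -175.6]
ft_force: [-0.6, -1.1, -1.1]
finger_gap: 42.8
```

View pics/s24b.png

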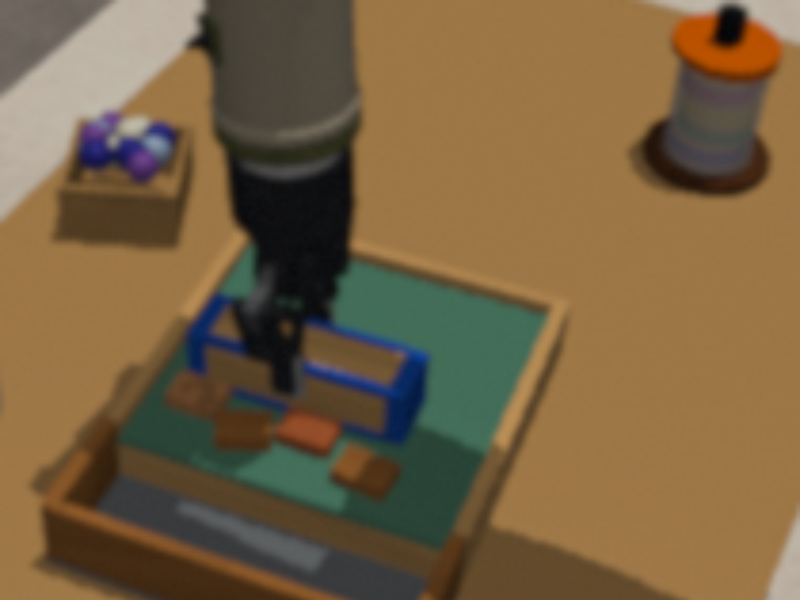

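```bash
python3 -m pendant '[-0.6,6,0,0,35,-0.6,6,0,0,35,-0.6,6,0,0,35,-0.6,6,0,0,35,-0.6,6,0,0,35,-0.6,6,0,0,35]'; python3 - <<'E'
from h import *
s=snap('side','s25');cv2.imwrite('pics/s25b.png',cv2.resize(s['frame'][130:290,190:400],(800,609))[:600])
E
```

```text
time: 42.32
tool_pos: [567.6, 110.8, 59.9]
tcp_rot: [179.1, -5.3, -175.6]
ft_force: [0.8, -1.0, -2.0]
finger_gap: 42.2
```

View pics/s25b.png

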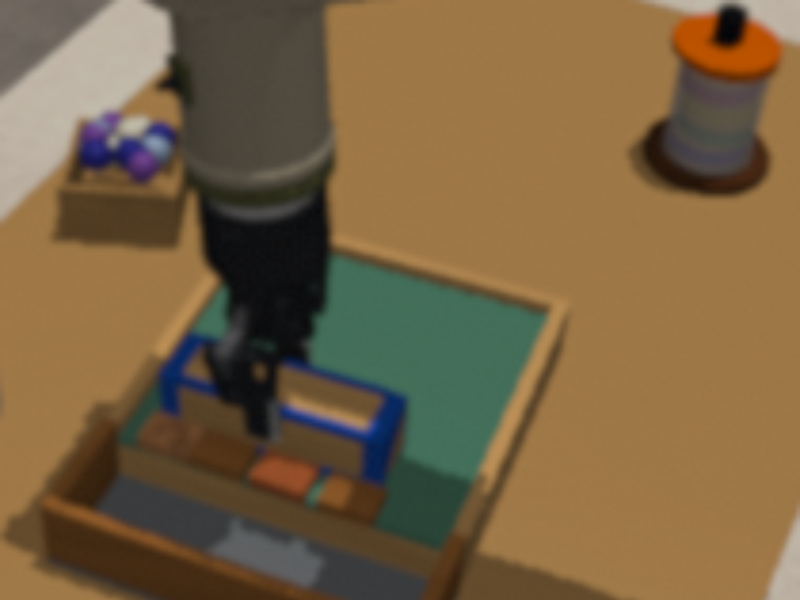

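```bash
python3 -m pendant '[-0.6,5,0,0,35,-0.6,5,0,0,35,-0.6,5,0,0,35,-0.6,5,0,0,35,-0.6,5,0,0,35,-0.6,5,0,0,35,-0.3,4,0,0,35,0,0,0,0,35]'; python3 - <<'E'
from h import *
s=snap('side','s26');cv2.imwrite('pics/s26b.png',cv2.resize(s['frame'][130:290,190:400],(800,609))[:600])
E
```

```text
time: 43.03
tool_pos: [563.0, 150.2, 59.9]
tcp_rot: [179.0, -5.3, -175.5]
ft_force: [0.8, 0.3, -0.9]
finger_gap: 42.5
```

View pics/s26b.png

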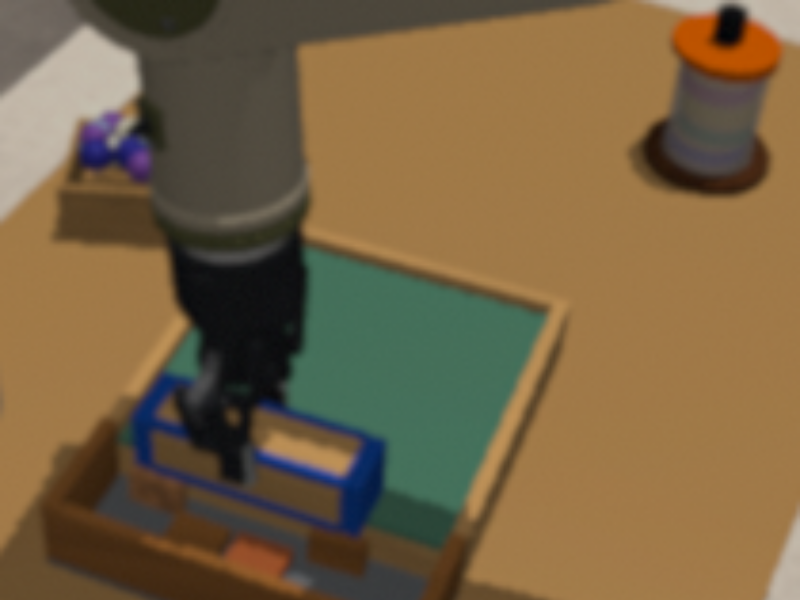

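```bash
python3 -m pendant '[0,1,5,0,35,0,0,10,0,35,0,0,12,0,35,0,0,12,0,35,0,0,12,0,35,0,0,12,0,35,0,0,6,0,35,0,0,0,0,35]'; python3 - <<'E'
from h import *
s=snap('side','s27');cv2.imwrite('pics/s27b.png',cv2.resize(s['frame'][170:290,190:350],(800,600)))
t=snap('top','t27');cv2.imwrite('pics/t27b.png',cv2.resize(t['frame'][160:270,170:310],(764,600)))
E
```

```text
time: 43.75
tool_pos: [562.6, 150.5, 137.5]
tcp_rot: [179.0, -5.3, -175.6]
ft_force: [-0.6, -0.7, -3.3]
finger_gap: 42.8
```

View pics/s27b.png

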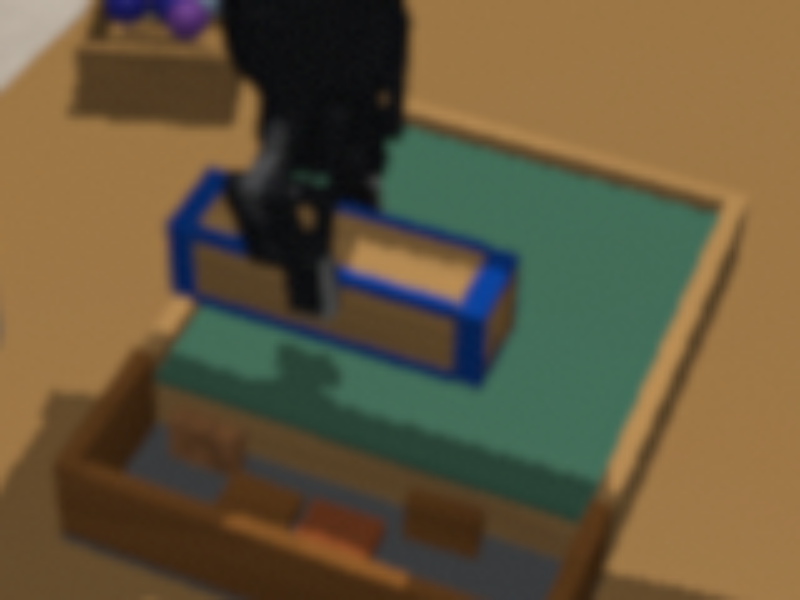

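View pics/t27b.png

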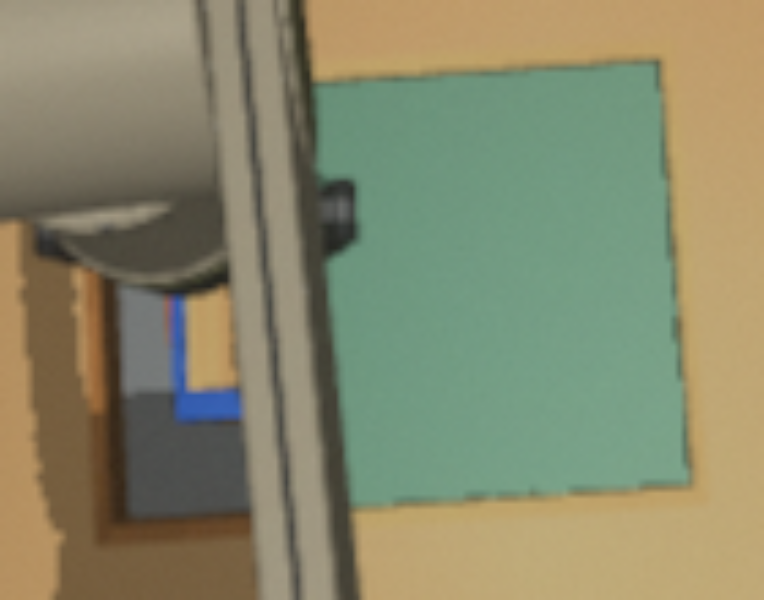

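Four chips lie in the trough and the sheet is clear. Now the block goes back to the mat.

```bash
python3 -m pendant '[-6,14,0,-0.01,35,-6,14,0,-0.01,35,-6,14,0,-0.01,35,-6,14,0,-0.01,35,-6,14,0,-0.01,35,-6,14,0,-0.01,35,-6,14,0,0,35,-6,14,0,0,35,-6,14,0,0,35,-6,14,0,0,35,-6,14,0,0,35,-6,14,0,0,35]'; python3 -m pendant '[-6,14,0,0,35,-5,14,0,0,35,-4,14,0,0,35,-2,8,0,0,35,0,0,0,0,35,0,0,0,0,35]'
```

```text
time: 44.85
tool_pos: [480.5, 319.2, 122.9]
tcp_rot: [179.4, -6.4, -179.6]
ft_force: [-0.1, -0.1, -2.2]
finger_gap: 42.9
time: 45.35
tool_pos: [457.9, 372.8, 117.0]
tcp_rot: [179.7, -6.9, -179.4]
ft_force: [-0.4, 0.1, -2.8]
finger_gap: 42.5
```

```bash
python3 -m pendant '[5,4,-10,0,35,4,4,-12,0,35,0,0,-12,0,35,0,0,-12,0,35,0,0,-12,0,35,0,0,-10,0,35,0,0,0,0,35,0,0,0,0,35]'; python3 - <<'E'
from h import *
s=snap('side','s28');cv2.imwrite('pics/s28b.png',cv2.resize(s['frame'][224:384,150:350],(750,600)))
E
```

```text
time: 46.02
tool_pos: [467.4, 376.7, 40.9]
tcp_rot: [179.9, -7.0, -179.6]
ft_force: [0.4, 0.9, -1.5]
finger_gap: 42.5
```

View pics/s28b.png

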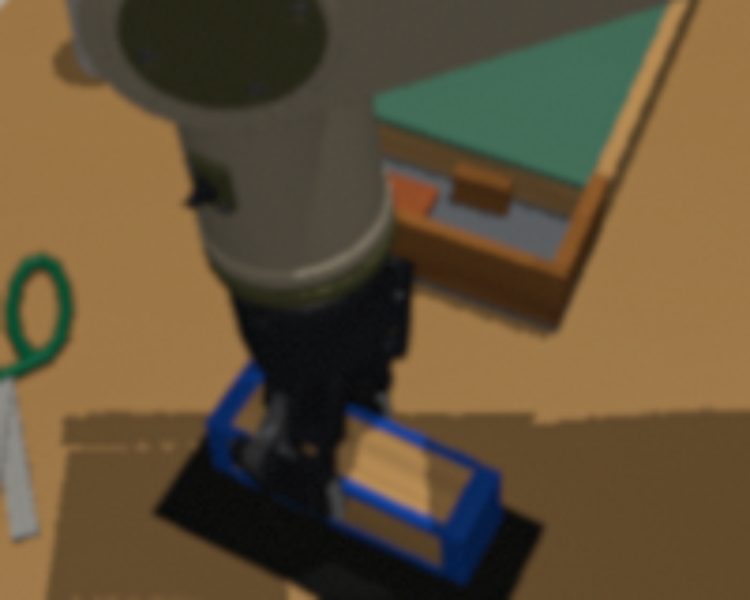

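```bash
python3 -m pendant '[0,2,-6,0,35,0,1,-5,0,35,0,0,-3,0,35,0,0,0,0,35,0,0,0,0,35]'
```

```text
time: 46.48
tool_pos: [468.4, 380.9, 27.6]
tcp_rot: [179.8, -6.9, -179.6]
ft_force: [-0.5, 0.5, -2.0]
finger_gap: 42.3
```

```bash
python3 -m pendant '[0,0,-2,0,35,0,0,-1.5,0,35,0,0,0,0,35]'; python3 -m pendant '[0,0,-1.5,0,35,0,0,-1,0,35,0,0,0,0,35]'
```

```text
time: 46.73
tool_pos: [469.3, 381.6, 25.9]
tcp_rot: [179.7, -6.8, -179.5]
ft_force: [-0.3, -0.4, -0.3]
finger_gap: 42.6
time: 46.98
tool_pos: [470.2, 382.4, 25.7]
tcp_rot: [179.6, -6.6, -179.5]
ft_force: [0.2, -0.7, 0.2]
finger_gap: 42.6
```

```bash
python3 -m pendant '[0,0,-3,0,35,0,0,-3,0,35,0,0,-2,0,35]'; python3 -m pendant '[0,0,0,0,44,0,0,0,0,50,0,0,0,0,58,0,0,0,0,62,0,0,0,0,62,0,0,10,0,62,0,0,14,0,62,0,0,14,0,62,0,0,14,0,62,0,0,14,0,62,0,0,14,0,62,0,0,14,0,62]'; python3 - <<'E'
from h import *
s=snap('side','s29');cv2.imwrite('pics/s29b.png',cv2.resize(s['frame'][224:384,150:350],(750,600)))
E
```

```text
time: 47.23
tool_pos: [471.1, 383.9, 21.9]
tcp_rot: [179.5, -6.5, -179.5]
ft_force: [-8.3, -5.5, 19.2]
finger_gap: 42.2
time: 48.23
tool_pos: [470.3, 383.2, 123.5]
tcp_rot: [179.5, -6.6, -179.5]
ft_force: [0.2, 0.4, 1.2]
finger_gap: 62.2
```

View pics/s29b.png

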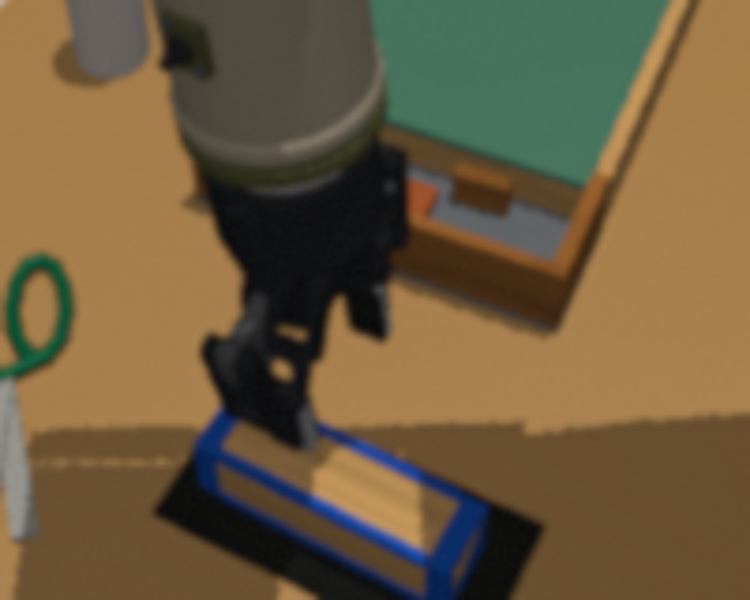

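```bash
python3 -m pendant '[0,0,14,0,62,0,0,16,0,62,0,0,16,0,62,0,0,16,0,62,-14,8,10,0,62,-18,12,0,0,62,-20,14,0,0,62,-20,14,0,0,62,-20,14,0,0,62,-20,14,0,0,62,-20,14,0,0,62,-10,5,0,0,62]';python3 -m pendant '[-20,14,0,0,62,-20,14,0,0,62,-20,14,0,0,62,-20,14,0,0,62,-10,5,0,0,62,0,0,0,0,62,0,0,0,0,62]'; python3 - <<'E'
from h import *
s=snap('side','s30');t=snap('top','t30')
cv2.imwrite('pics/s30b.png',cv2.resize(s['frame'],(800,600)));cv2.imwrite('pics/t30b.png',cv2.resize(t['frame'],(800,600)))
for n,s in(('s',s),('t',t)):
  C=cloud(s);Z=C[...,2];v=s['z_map']>0
  m=v&(Z>40)&(Z<56)&(C[...,0]>370)&(C[...,0]<580)&(C[...,1]>310)&(C[...,1]<470)
  q=C[m];A=np.c_[q[:,:2]-q[:,:2].mean(0),np.ones(len(q))]
  print(n,'scraper',rect(q[:,:2]),np.linalg.lstsq(A,q[:,2],rcond=None)[0].round(3))
  hsv=cv2.cvtColor(s['frame'],cv2.COLOR_BGR2HSV)
  k=v&(np.hypot(C[...,0]-429,C[...,1]+363)<44)&(Z>106)&(hsv[...,1]>120)&(Z<120);q=C[k];print('cap',len(q),np.median(q[:,2]),cv2.minEnclosingCircle(q[:,:2].astype(np.float32)))
  m=v&(Z>43)&(C[...,0]>470)&(C[...,0]<650)&(C[...,1]>-50)&(C[...,1]<140);print('on sheet',m.sum())
  u0=[proj(s,p) for p in((563.2,428.6,4),)]
E
```

```text
time: 49.28
tool_pos: [325.3, 484.8, 223.4]
tcp_rot: [178.5, -5.3, -179.7]
ft_force: [0.3, 0.3, -0.9]
finger_gap: 62.3
time: 49.87
tool_pos: [226.9, 548.7, 228.6]
tcp_rot: [178.3, -5.1, -179.4]
ft_force: [0.3, -0.0, -0.4]
finger_gap: 61.9
s scraper (array([470.9, 384.4]), array([ 47. , 151.2]), 89.9) [-1.0000e-03 -4.0000e-03  4.6595e+01]
cap 0 nan ((0.0, 0.0), 0.0)
on sheet 6
t scraper (array([470.9, 383.6]), array([147.5,  46.2]), 0.5) [1.0000e-03 1.0000e-02 4.7057e+01]
cap 752 112.58618368414136 ((429.9355773925781, -362.8131103515625), 43.1940803527832)
on sheet 145
  return _methods._mean(a, axis=axis, dtype=dtype,
  ret = ret.dtype.type(ret / rcount)
```

View pics/t30b.png

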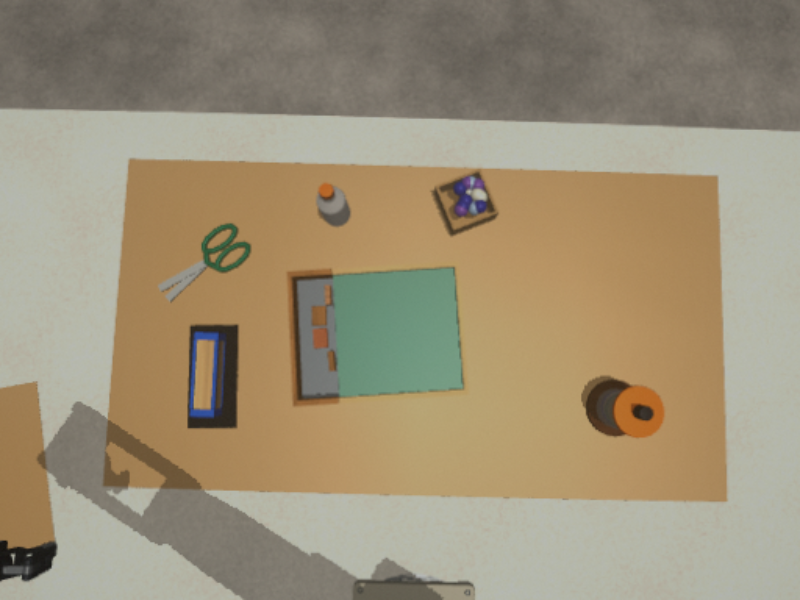

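View pics/s30b.png

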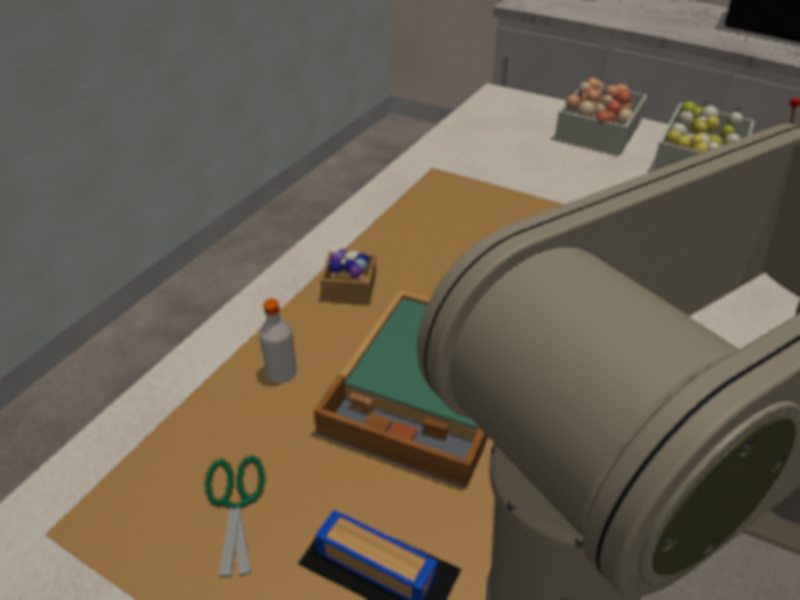

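```bash
python3 - <<'E'
from h import *
s=load('top');C=cloud(s);k=1/1.5625
for u,v in((328,296),(318,315),(320,338),(332,360)):
    a,b=int(u*k),int(v*k);q=C[b-6:b+7,a-5:a+6].reshape(-1,3);print((a,b),np.percentile(q[:,2],[10,50,90,100]).round(1),pd(s,a,b).round(1))
f=s['frame'];cv2.imwrite('pics/tr.png',cv2.resize(f[165:265,180:260],(480,600),interpolation=cv2.INTER_CUBIC))
Z=C[...,2];m=(s['z_map']>0)&(Z>43)&(C[...,0]>470)&(C[...,0]<650)&(C[...,1]>-50)&(C[...,1]<140);ys,xs=np.nonzero(m);print(np.percentile(C[m][:,0],[0,10,50,90,100]).round())
E
```

```text
(209, 189) [ 4.2 22.6 38.8 42.8] [619.  172.3  32.4]
(203, 201) [ 6.4 15.7 18.3 27.2] [585.5 190.8  15.5]
(204, 216) [   6.5   15.3   18.5 1025.7] [542.2 185.9  16.8]
(212, 230) [ 4.6 29.8 39.  42.4] [502.8 159.4  30.6]
[471. 488. 560. 630. 648.]
```

View pics/tr.png

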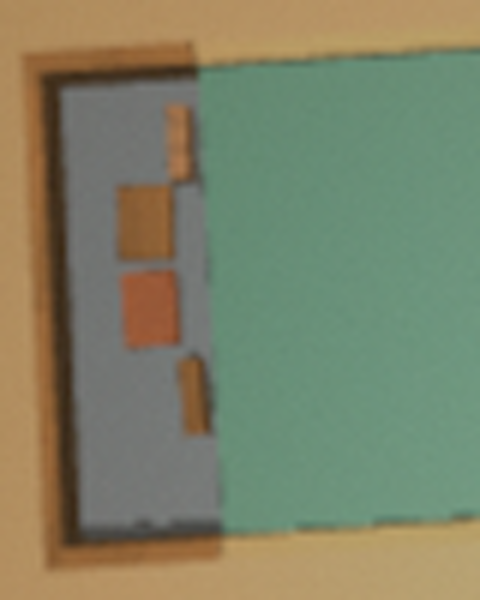

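All four chips are inside the trough: two lie flat, two stand on edge with their tops at about 32 mm, below the sheet. The sheet is clear, so I'm handing in.

```bash
python3 -c "
from bench import job,sensors
print(sensors.sense()['qd'].round(2),sensors.sense()['time']);print(job.hand_in())"
```

```text
[-0.75  0.28  0.04 -0.09 -0.1   0.  ] 49.9667
the job is handed in; nothing more can be done
None
```

I handed the job in at about 50 s of the 210 s, with everything done in the order you asked.

- **Discs:** All four are in the tube, stacked flat from the bottom up as blue, green, yellow, pink. The pink one was knocked about 27 mm aside partway through, so I located it again before picking it up.
- **Cap:** It is fully home and level. The last top view put its upper face at 112.6 mm; fully home it should be 113 mm.
- **Chips:** There were four, and one sweep with the block put them all in the trough. Two lie flat and two stand on edge against the trough's inner wall, with their tops about 32 mm above the table (the sheet is at 40 mm).
- **Scraper block:** It lies level on the mat at about (471, 384) mm, inside the mat's edges.
- **Glue bottle, flower box and scissors:** In the last pictures they look exactly where they started.

**Checks that disagreed or fell short:**
- An automatic count of points above the sheet gave 145 from the top camera. They were scattered across the sheet, and the top pictures show it empty, so I took them as depth noise without proving it.
- The arm blocked the side camera's last view of the cap, so only the top camera confirms its final height. An earlier side view read about 1.5 mm high.
- The tool's tilt drifted to about 7° during the run. I worked around it and it caused no trouble with a grasp or placing.

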